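# Take the weighed vial basket off the spring scale's hook and stand it in the jug

### The job

The wire basket of vials has been weighed. Take it by its grip and unhook it from the spring scale: raise it past the tip of the deep hook but not hard against the keeper, and only then draw it out, keeping it upright and without straining the delicate hook. Then lower it gently into the dark blue jug so that it stands upright on the jug's floor, let go, and leave everything else where it is.

Things in the scene. Friction and masses are not known exactly. Their poses are not given: they have to be found in the camera images.
- basket: Round wire basket, 63 mm across, 48 mm high, three capped vials fixed in it, below an upright frame of 5 mm wire in the basket's y-z plane, whose uprights at y = -30 and +30 mm carry the grip. 150 to 340 g, differently laden each time. Origin: centre of its underside, z up. It hangs from the scale's hook by its hang bar and can swing about it.
- grip (a point): Centre of the flat grip on top of the basket's frame, 176 mm above the basket's underside: a grey plastic block 12 mm thick (basket x), 40 mm long (basket y) and 16 mm high. Take it from above, fingers closing along the basket's x.
- hang_bar (a point): Middle of the basket's hang bar, 6 mm thick, 60 mm long along the basket's y, 104 mm above its underside, 72 mm below the grip's centre. At the start it lies in the hook's seat. The hook lets it out only when the bar's middle is 25 to 28 mm above where it lies in the seat: lower, the leg's tip stops it; higher, the keeper.
- scale: Spring scale, standing fast. Origin: on the bench straight below the hook's seat; x points from the hook to the column, the hook's mouth looks along -x; z up. Base plate 22 mm high, x = -60 to +155 mm, 120 mm wide. The hook (flat steel bar 10 mm wide, in the scale's x-z plane) belongs to this body; more than 6 N between basket and scale strains it.
- front_edge (a point): Middle of the base plate's front edge, on the scale at x = -60 mm, z = 22 mm, below the hook's mouth. The hook's shape, from the middle of a bar lying in the seat: upturned leg 5 to 13 mm in front (-x), its tip 22 mm up; shank 5 mm behind (+x); a keeper reaches forward from the shank over the mouth as far as the leg, underside 31 mm up, top 39 mm up.
- column_top (a point): Top of the column's cap (scale x = 105 mm, z = 217 mm; column x = 85 to 125 mm; a knob on it up to 232 mm). The hook rides up and down in the column on a spring, 1 mm for 0.1 N: it follows a lifted basket up, 8 to 29 mm by its unknown load, to a rubber stop (3 N a mm; 0.6 N of push left); only then does the bar leave the seat. Where that is must be felt, not reckoned.
- jug: Dark blue plastic jug, tapered, round, open, 133 mm high, 116 mm over the rim and about 105 mm inside it, about 80 mm across inside at the floor, which is 5 mm thick. 110 g, stands loose. Origin: centre of its underside, z up.
- flask: Conical glass flask, 63 mm across, 109 mm high, standing beside the scale. Origin: centre of its underside. To be left alone.
- bottle: Small wide-necked bottle with a screw cap, 46 mm across, 86 mm high, standing beyond the jug. Origin: centre of its underside. To be left alone.
- timer: Flat white laboratory timer, 66 x 66 x 18 mm, lying on the bench in front. Origin: centre of its underside. To be left alone.
There are look-alikes about, which are no part of the job. What is shaped like the basket but orange or turquoise is not meant.

How it is judged:
By the outcome, as a careful person would: the job done as asked, in the order asked, and still so for the second after the job is handed in, with the robot touching nothing.
It also fails if it takes over 69 s, if anything falls off the work surface, if the arm or the gripper's body presses on something with over 40 N, if the wrist force passes 120 N, or if a joint passes its speed limit or range.

### The arm

A 7-joint arm with a two-finger parallel gripper is mounted at the origin on a cart in front of the work surface, level with it; the furniture and walls round the work are solid. World frame = base frame: x ahead of the robot, y to its left, z up, the work surface at z = 0. Lengths are in m, angles in rad, forces in N, time in s.
With the tool pointing down it reaches from about 0.4 to 0.85 m from the base axis. Payload 10.4 kg.
Tool frame: the origin (TCP) lies at the very end of the fingers, on their centre line; the grasp point (between the pads) lies 19 mm behind it; y points along the fingers, z is the direction in which the jaws open and shut, and the axes are right-handed (so a half turn about y gives the same grasp; the last joint's range is limited). The gripper opens to 87 mm and grips with 3 to 60 N. Pads are 19 mm wide; open, the fingers measure 117 mm over their backs; the gripper's body (75 mm by 190 mm) begins 51 mm behind the grasp point.
Start: joints at [1.088, 0.332, -0.065, 1.46, 0.022, 1.35, -0.088], TCP at [0.277, -0.56, 0.223] pointing down, gripper open.
Joint ranges: [-2.6, 2.6], [-0.5, 2.12], [-1.47, 1.34], [0.16, 2.42], [-1.27, 4.41], [0.06, 2.06], [-2.6, 2.6]. Speed limits (rad/s): [2.22, 2.22, 2.79, 2.79, 3.14, 3.14, 3.14].

### API

Orientations are given as a unit quaternion [x, y, z, w].
In Python, from bench import manip gives the robot as it stands.
- The arm moves only by the shell command python3 -m jog 'ROWS' [FORCE]. ROWS is JSON, a list of rows, each an object with "grip": the finger opening in mm, from 0 to 87; "delta_pos": the shift along the tool's x, y, z in mm, a list of three; "spin": the turn about the tool's y in degrees. A call has 1 to 20 rows; each row shifts and turns the pose as measured when the row begins, along the tool's axes as they then stand; what a row does not reach is not made up. A row lasts 1/8 s, in which the tool goes at most 62.5 mm and 10.7 degrees, less where a joint would pass 70% of its speed; a pose out of reach is approached as far as the arm can. A call is refused whole if a number of a shift passes 62.5 or a number of a turn 10.7, either way. A call with a gripper value outside its range is refused whole. The fingers move at their own pace and stop on an object; FORCE is the grip in N (left out, the last holds). Time passes only in rows, so rows that do not move let the fingers close. It gives the time, the measured TCP pose, the force and the opening at its end, in the units of the state.
- manip.observe(): the state, without advancing time (a new reading comes with each control period).
- manip.grab_frame(name): name is "scene" or "top" or "wrist"; returns the picture (400x640x3 uint8, red, green, blue); there is no depth.
- manip.get_calibration(name): a dict with "fx", "fy", "cx", "cy" (pixels), "view" (4x4, takes a point from world to camera coordinates); the wrist camera has in their place "hand_eye" (4x4, takes a point from camera to tool coordinates, whose origin is the TCP and whose axes are the tool frame's). Camera axes: x right, y down, z forward; pixel columns grow to the right and rows downward; lengths in m; the calibration is good to about 2 mm. A picture is of the moment at which its call begins: read the wrist's pose just before it. get_calibration takes no time and is no camera call.
- manip.hand_in(): hands the job in, once; it reports no verdict.
Trained networks look in the newest picture that a camera, given by its name, has taken for a name from the list of things; names that differ only in an ending like _2 or _b are one class to them, and where a whole thing is asked for, a point or a joint stands for the part that bears it (a point fixed in the world has none). Each returns a list of dicts, best first, with "score" (0 to 1); they miss things now and then, are a little off and sometimes report something else, mostly with a low value. They report only what shows in the picture. A call takes as long as a camera call. They do not tell look-alikes from the thing itself.
- manip.boxes_of(label, camera): "centre" ([x, y, z] in m, in world coordinates, good to about 4 mm: the middle of the surface that is visible of it).
- manip.tip_of(label, camera): "centre" ([x, y, z] in m, in world coordinates, good to about 4 mm: a listed point, or the origin of a listed thing).
The state is a dict: "clock": time; "joint_positions": joint angles; "qd": joint speeds; "effort": joint torques, N m; "eef_pos": TCP position; "orientation": TCP orientation; "contact_force": force on the tool from outside, world axes, zero at the start; "moment": the same for the moment, N m; "gripper_width": finger opening in m.
Only numpy, scipy, OpenCV 4.12 (cv2) and the standard library are available. Lean on these libraries where they do the work, as an engineer would, in place of code of your own. Each camera call takes 0.05 s, during which the arm holds its last target.

## Working session

There is one attempt and no reset: what is moved stays moved. The work goes in short steps, Python scripts to look and compute and a shell command to move; the robot and the scene stay as the last step left them, time stands still between calls to the robot, and variables do not carry over. Pictures are saved under pics/ and viewed, and the job is handed in when it is done.

```bash
mkdir -p pics; ls; cat > h.py <<'E'
import numpy as np, cv2
from bench import manip
def snap(c,n):
    im=manip.grab_frame(c); cv2.imwrite(f'pics/{n}.png',im[:,:,::-1]); return im
def proj(c,p):
    k=manip.get_calibration(c); q=np.array(k['view'])@np.append(p,1); return k['fx']*q[0]/q[2]+k['cx'],k['fy']*q[1]/q[2]+k['cy']
E
python3 - <<'E'
from h import *
s=manip.observe(); print({k:np.round(v,3).tolist() for k,v in s.items()})
snap('scene','s1'); 
for l in ['basket','grip','hang_bar','scale','front_edge','column_top','jug','flask']:
    print(l,[(round(d['score'],2),np.round(d['centre'],3).tolist(),np.round(proj('scene',d['centre'])).tolist()) for d in manip.tip_of(l,'scene')])
snap('top','t1')
for l in ['basket','grip','hang_bar','scale','front_edge','column_top','jug','flask','bottle','timer']:
    print(l,[(round(d['score'],2),np.round(d['centre'],3).tolist(),np.round(proj('top',d['centre'])).tolist()) for d in manip.tip_of(l,'top')])
E
```

```text
pics
{'clock': 0.0, 'joint_positions': [1.088, 0.333, -0.065, 1.461, 0.022, 1.35, -0.088], 'qd': [-0.0, 0.001, 0.001, 0.001, -0.0, -0.001, 0.002], 'effort': [-0.001, -62.325, 0.024, -38.99, -0.062, 0.04, 0.0], 'eef_pos': [0.277, -0.56, 0.222], 'orientation': [-0.161, 0.689, -0.688, 0.161], 'contact_force': [0.881, 0.034, 0.783], 'moment': [0.006, 0.049, 0.003], 'gripper_width': 0.087}
basket [(0.84, [0.529, -0.102, 0.033], [333.0, 220.0]), (0.65, [0.353, -0.131, 0.001], [376.0, 257.0]), (0.65, [0.481, -0.326, -0.001], [394.0, 211.0]), (0.64, [0.698, -0.242, 0.006], [336.0, 187.0])]
grip [(0.86, [0.532, -0.099, 0.213], [334.0, 173.0]), (0.78, [0.699, -0.238, 0.174], [337.0, 147.0]), (0.72, [0.476, -0.334, 0.177], [405.0, 167.0]), (0.66, [0.352, -0.133, 0.175], [383.0, 211.0])]
hang_bar [(0.9, [0.698, -0.24, 0.1], [337.0, 165.0]), (0.6, [0.53, -0.096, 0.143], [333.0, 193.0]), (0.58, [0.475, -0.329, 0.106], [401.0, 186.0]), (0.56, [0.349, -0.133, 0.101], [381.0, 232.0])]
scale [(0.7, [0.536, -0.094, 0.002], [329.0, 227.0]), (0.52, [0.545, -0.225, -0.001], [359.0, 212.0]), (0.47, [0.638,
[... 541 characters left out ...]
[357.0, 201.0]), (0.7, [0.48, -0.33, 0.171], [443.0, 222.0]), (0.55, [0.702, -0.239, 0.176], [408.0, 140.0])]
hang_bar [(0.89, [0.353, -0.13, 0.105], [364.0, 269.0]), (0.86, [0.529, -0.101, 0.139], [356.0, 204.0]), (0.73, [0.692, -0.238, 0.104], [403.0, 151.0]), (0.54, [0.366, 0.025, -0.004], [310.0, 263.0])]
scale [(0.92, [0.532, -0.1, -0.0], [352.0, 209.0])]
front_edge [(0.93, [0.474, -0.11, 0.027], [355.0, 228.0])]
column_top [(0.58, [0.637, -0.078, 0.215], [350.0, 159.0])]
jug [(0.64, [0.52, 0.132, -0.001], [276.0, 212.0])]
flask [(0.61, [0.548, -0.225, -0.001], [392.0, 205.0])]
bottle [(0.53, [0.537, 0.236, -0.001], [242.0, 206.0])]
timer [(0.84, [0.369, 0.021, -0.004], [311.0, 262.0])]
```

View pics/s1.png

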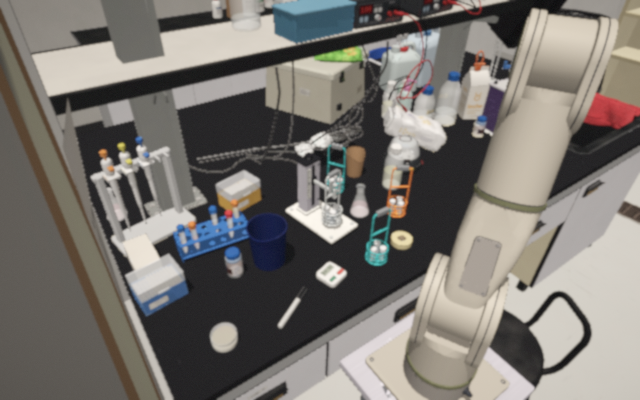

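View pics/t1.png

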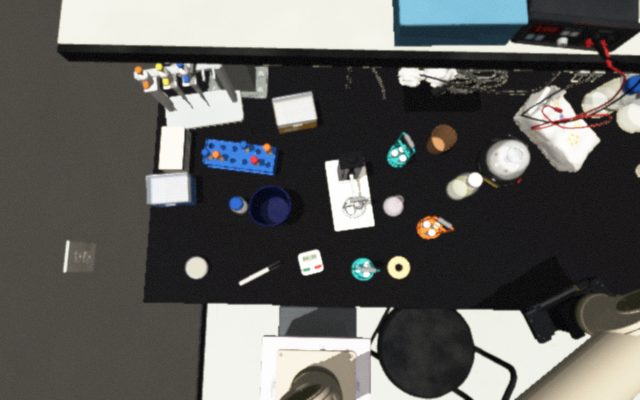

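```bash
python3 - <<'E'
import cv2
im=cv2.imread('pics/s1.png')[130:280,240:440]; cv2.imwrite('pics/s1c.png',cv2.resize(im,None,fx=4,fy=4,interpolation=2))
im=cv2.imread('pics/t1.png')[120:270,230:430]; cv2.imwrite('pics/t1c.png',cv2.resize(im,None,fx=4,fy=4,interpolation=2))
E
```

```text
(no output)
```

View pics/s1c.png

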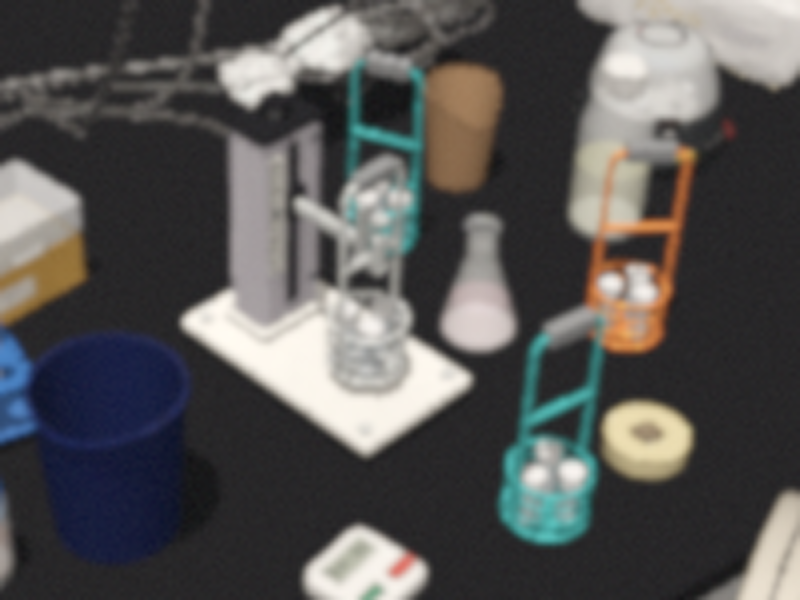

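View pics/t1c.png

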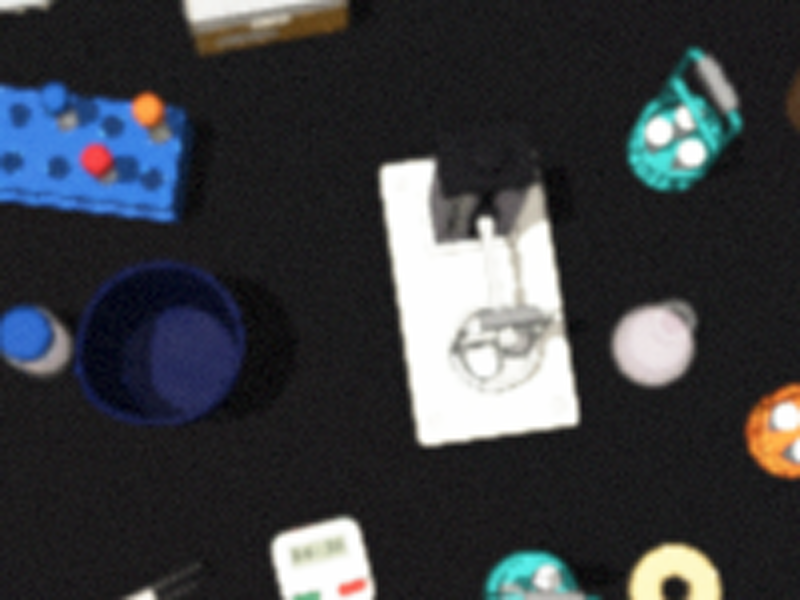

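The basket meant is the bare-steel one at scene (333,200)/top (355,205), hanging on the scale. Turquoise ones at scene (376,257) and (336,187) and the orange one at (394,211) stand on the bench and are look-alikes. The crop confirms grey wire on the hook. The jug is at scene (268,242).

```bash
cat >> h.py <<'E'
from scipy.spatial.transform import Rotation as R
def go(p,yaw=None):
    s=manip.observe(); Rm=R.from_quat(s['orientation']).as_matrix(); e=np.array(s['eef_pos'])
    print('t',round(s['clock'],2),'eef',np.round(e*1000,1),'F',np.round(s['contact_force'],2),'w',round(s['gripper_width']*1000,1),'q',np.round(s['joint_positions'],2))
    print('axes x,y,z:',np.round(Rm.T,3).tolist())
    if p is not None: print('delta tool mm',np.round(Rm.T@(np.array(p)-e)*1000,1))
    if yaw is not None:
        a=np.arctan2(Rm[1,2],Rm[0,2]); d=(np.radians(yaw)-a+np.pi/2)%np.pi-np.pi/2
        print('zyaw',np.degrees(a),'world yaw change',np.degrees(d),'spin sign: tool y down => spin=',-np.degrees(d))
E
python3 -c "
from h import *
go([0.49,-0.105,0.36],9.7)"
```

```text
t 1.0 eef [ 277.4 -560.1  222.6] F [ 0.19 -0.24 -1.24] w 87.3 q [ 1.09  0.33 -0.06  1.46  0.02  1.35 -0.09]
axes x,y,z: [[-0.896, -0.444, -0.0], [0.0, -0.0, -1.0], [0.444, -0.896, 0.0]]
delta tool mm [-392.5 -137.4 -313.5]
zyaw -63.656130980391644 world yaw change 73.35613098039164 spin sign: tool y down => spin= -73.35613098039164
```

```bash
python3 -m jog '[{"grip":87,"delta_pos":[0,-35,0],"spin":0},{"grip":87,"delta_pos":[0,-35,0],"spin":0},{"grip":87,"delta_pos":[0,-35,0],"spin":0},{"grip":87,"delta_pos":[0,-35,0],"spin":0},{"grip":87,"delta_pos":[-40,0,-32],"spin":0},{"grip":87,"delta_pos":[-40,0,-32],"spin":0},{"grip":87,"delta_pos":[-40,0,-32],"spin":0},{"grip":87,"delta_pos":[-40,0,-32],"spin":0},{"grip":87,"delta_pos":[-40,0,-32],"spin":0},{"grip":87,"delta_pos":[-40,0,-32],"spin":0},{"grip":87,"delta_pos":[-40,0,-32],"spin":0},{"grip":87,"delta_pos":[-40,0,-32],"spin":0},{"grip":87,"delta_pos":[-40,0,-32],"spin":0}]' 20; python3 -c "
from h import *
go([0.49,-0.105,0.36],9.7)"
```

```text
clock: 2.62
eef_pos: [0.4763, -0.1328, 0.3672]
orientation: [0.158, -0.688, 0.69, -0.159]
contact_force: [0.5, -0.4, 0.6]
gripper_width: 0.0868
t 2.62 eef [ 476.3 -132.8  367.2] F [ 0.53 -0.45  0.57] w 86.8 q [ 0.61  0.03 -0.44  1.52  0.01  1.59 -0.95]
axes x,y,z: [[-0.9, -0.437, -0.0], [0.002, -0.003, -1.0], [0.437, -0.9, 0.003]]
delta tool mm [-24.5   7.1 -19. ]
zyaw -64.10263725207732 world yaw change 73.80263725207732 spin sign: tool y down => spin= -73.80263725207732
```

```bash
python3 -m jog '[{"grip":87,"delta_pos":[-20,0,-18],"spin":0},{"grip":87,"delta_pos":[0,0,0],"spin":-10.5},{"grip":87,"delta_pos":[0,0,0],"spin":-10.5},{"grip":87,"delta_pos":[0,0,0],"spin":-10.5},{"grip":87,"delta_pos":[0,0,0],"spin":-10.5},{"grip":87,"delta_pos":[0,0,0],"spin":-10.5},{"grip":87,"delta_pos":[0,0,0],"spin":-10.5},{"grip":87,"delta_pos":[0,0,0],"spin":-10.5}]'; python3 -c "
from h import *
go([0.49,-0.105,0.36],9.7)
snap('wrist','w1')
for l in ['basket','grip','hang_bar','scale','front_edge','column_top']:
    print(l,[(round(d['score'],2),np.round(d['centre'],3).tolist()) for d in manip.tip_of(l,'wrist')])
print(np.round(manip.get_calibration('wrist')['hand_eye'],3))
"
```

```text
clock: 3.62
eef_pos: [0.4879, -0.1011, 0.3681]
orientation: [-0.547, 0.446, -0.449, 0.547]
contact_force: [-0.3, 0.7, 0.4]
gripper_width: 0.0871
t 3.62 eef [ 487.9 -101.1  368.1] F [-0.32  0.75  0.43] w 87.1 q [ 0.6   0.04 -0.5   1.51  0.02  1.6   0.3 ]
axes x,y,z: [[0.198, -0.98, 0.003], [0.004, -0.003, -1.0], [0.98, 0.198, 0.003]]
delta tool mm [4.2 8.1 1.3]
zyaw 11.396901925487013 world yaw change -1.6969019254870188 spin sign: tool y down => spin= 1.6969019254870188
basket [(0.85, [0.356, -0.135, -0.001]), (0.79, [0.529, -0.101, 0.034]), (0.57, [0.477, -0.327, 0.001])]
grip [(0.91, [0.533, -0.101, 0.21]), (0.73, [0.354, -0.13, 0.176]), (0.7, [0.532, -0.102, 0.142])]
hang_bar [(0.98, [0.478, -0.332, 0.101]), (0.85, [0.354, -0.13, 0.105]), (0.58, [0.533, -0.099, 0.139])]
scale [(0.58, [0.531, -0.104, -0.0])]
front_edge [(0.81, [0.476, -0.111, 0.021])]
column_top [(0.7, [0.637, -0.085, 0.217])]
[[-0.001  0.966  0.257 -0.07 ]
 [-0.    -0.257  0.966 -0.162]
 [ 1.     0.001  0.     0.   ]
 [ 0.     0.     0.     1.   ]]
```

View pics/w1.png

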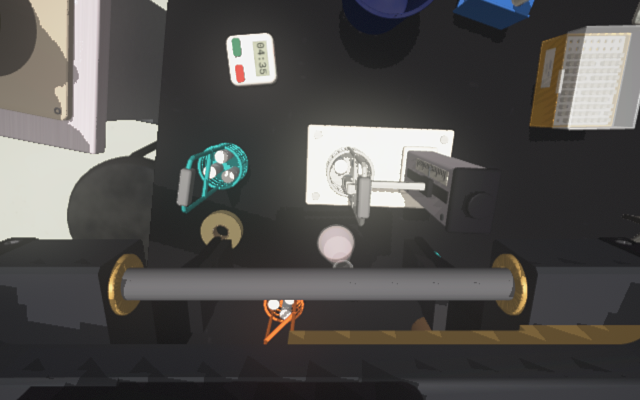

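```bash
cat >> h.py <<'E'
def wpix(u,v,z):
    k=manip.get_calibration('wrist'); s=manip.observe(); Rm=R.from_quat(s['orientation']).as_matrix(); H=np.array(k['hand_eye'])
    d=Rm@H[:3,:3]@np.array([(u-k['cx'])/k['fx'],(v-k['cy'])/k['fy'],1]); o=np.array(s['eef_pos'])+Rm@H[:3,3]
    return o+d*(z-o[2])/d[2]
E
python3 -c "
import cv2
im=cv2.imread('pics/w1.png')[115:255,290:510]; cv2.imwrite('pics/w1c.png',cv2.resize(im,None,fx=3.6,fy=3.6,interpolation=2))"
```

```text
(no output)
```

View pics/w1c.png

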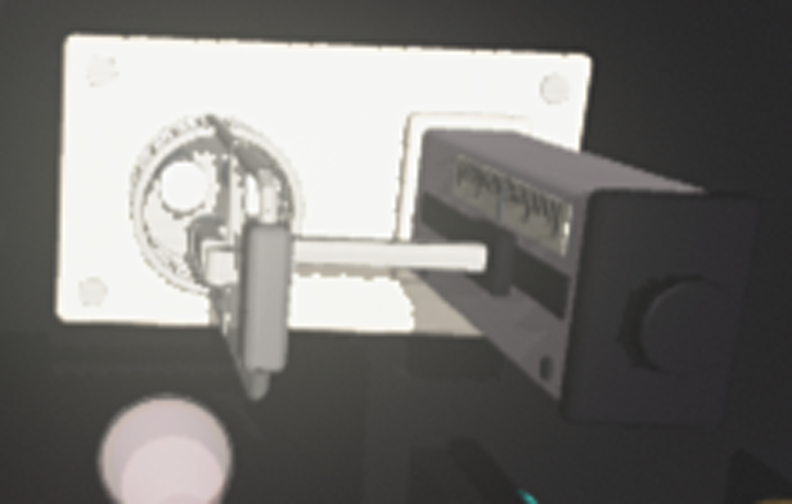

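```bash
python3 -c "
from h import *
f=lambda x,y,z: wpix(290+x/3.6,115+y/3.6,z)
a=f(268,232,.219);b=f(265,369,.219)
print(a,b,(a+b)/2,np.degrees(np.arctan2(-(a-b)[0],(a-b)[1])), np.linalg.norm(a-b))
p=f(68,38,.022);q=f(590,58,.022);r=f(58,320,.022);print(p,q,r,np.degrees(np.arctan2(*(q-p)[[1,0]])),(p+r)/2, np.linalg.norm(p-r))
"
```

```text
[ 0.52912059 -0.08075567  0.219     ] [ 0.53659702 -0.11672776  0.219     ] [ 0.5328588  -0.09874172  0.219     ] 11.741179526854912 0.03674082920087061
[ 0.46707352 -0.04993491  0.022     ] [ 0.67575454 -0.01771389  0.022     ] [ 0.48435919 -0.16603727  0.022     ] 8.777340850833427 [ 0.47571636 -0.10798609  0.022     ] 0.11738207495249198
```

```bash
python3 -m jog '[{"grip":50,"delta_pos":[3,0,22],"spin":1},{"grip":50,"delta_pos":[4,0,21],"spin":0},{"grip":50,"delta_pos":[0,40,0],"spin":0},{"grip":50,"delta_pos":[0,40,0],"spin":0},{"grip":50,"delta_pos":[0,30,0],"spin":0},{"grip":50,"delta_pos":[0,0,0],"spin":0}]'; python3 -c "
from h import *
go([0.532,-0.0995,0.194],10)
snap('wrist','w2')
for l in ['grip','hang_bar']:
    print(l,[(round(d['score'],2),np.round(d['centre'],3).tolist()) for d in manip.tip_of(l,'wrist')])
"
```

```text
clock: 4.72
eef_pos: [0.5337, -0.1008, 0.2558]
orientation: [-0.538, 0.457, -0.461, 0.539]
contact_force: [0.1, -0.1, 0.4]
gripper_width: 0.0502
t 4.72 eef [ 533.7 -100.8  255.8] F [ 0.12 -0.12  0.42] w 50.2 q [ 0.56  0.17 -0.52  1.61  0.09  1.38  0.19]
axes x,y,z: [[0.158, -0.987, 0.004], [0.005, -0.003, -1.0], [0.987, 0.158, 0.005]]
delta tool mm [-1.7 61.8 -1.8]
zyaw 9.10760480314858 world yaw change 0.8923951968514248 spin sign: tool y down => spin= -0.8923951968514248
grip [(0.57, [0.529, -0.096, 0.208]), (0.56, [0.357, -0.134, 0.176])]
hang_bar [(0.86, [0.353, -0.129, 0.106]), (0.67, [0.532, -0.1, 0.141]), (0.15, [0.371, 0.019, -0.001])]
```

View pics/w2.png

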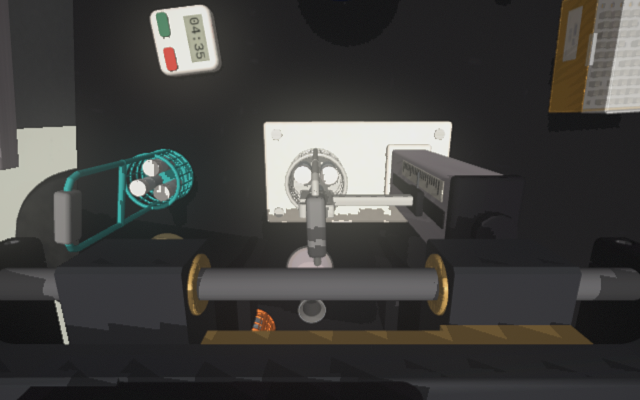

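```bash
python3 -c "
import cv2
im=cv2.imread('pics/w2.png')[140:270,250:400]; cv2.imwrite('pics/w2c.png',cv2.resize(im,None,fx=4.5,fy=4.5,interpolation=2))"
```

```text
(no output)
```

View pics/w2c.png

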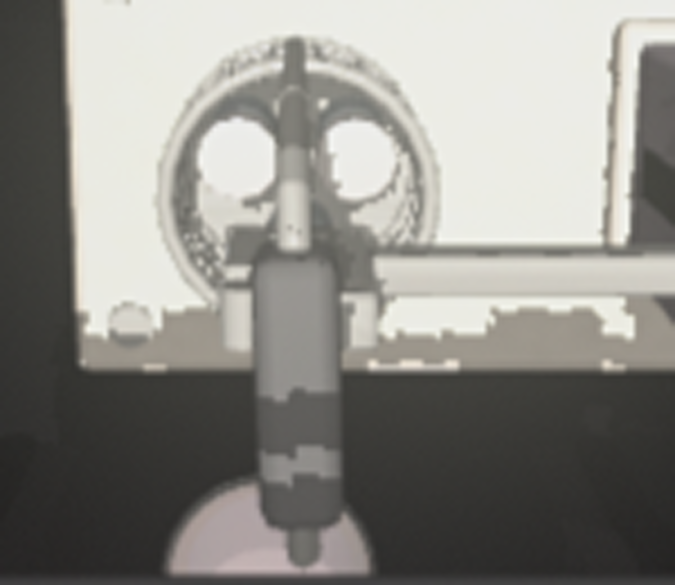

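```bash
python3 -c "
from h import *
f=lambda x,y,z: wpix(250+x/4.5,140+y/4.5,z)
a=f(296,260,.219);b=f(302,515,.219)
m=(a+b)/2
print(a,b,m,np.degrees(np.arctan2(-(a-b)[0],(a-b)[1])), np.linalg.norm(a-b))
m[2]=.194
go(m,10)
"
```

```text
[ 0.53183442 -0.07971425  0.219     ] [ 0.53857105 -0.1162644   0.219     ] [ 0.53520273 -0.09798932  0.219     ] 10.443088371830061 0.0371657908616295
t 4.88 eef [ 535.5 -100.8  259.1] F [ 0.08 -0.24  1.  ] w 50.1 q [ 0.56  0.17 -0.52  1.61  0.09  1.38  0.2 ]
axes x,y,z: [[0.159, -0.987, 0.006], [0.011, -0.004, -1.0], [0.987, 0.159, 0.01]]
delta tool mm [-3.2 65.1 -0.5]
zyaw 9.162679433087076 world yaw change 0.837320566912918 spin sign: tool y down => spin= -0.837320566912918
```

```bash
python3 -m jog '[{"grip":50,"delta_pos":[-2,20,0],"spin":-0.5},{"grip":50,"delta_pos":[-1,20,0],"spin":0},{"grip":50,"delta_pos":[0,18,0],"spin":0},{"grip":50,"delta_pos":[0,0,0],"spin":0}]'; python3 -c "
from h import *
snap('wrist','w3');snap('scene','s3')
go([.534,-.098,.194],10)
im=cv2.imread('pics/w3.png')[120:270,240:400]; im2=cv2.imread('pics/s3.png')[120:260,260:400]
cv2.imwrite('pics/c3.png',np.hstack([cv2.resize(im,(400,375)),cv2.resize(im2,(375,375))]))
"
```

```text
clock: 5.38
eef_pos: [0.539, -0.0985, 0.2058]
orientation: [-0.537, 0.45, -0.463, 0.543]
contact_force: [-0.6, 0.3, 0.0]
gripper_width: 0.05
t 5.47 eef [539.8 -98.4 207.1] F [-1.04  0.39 -0.13] w 50.1 q [ 0.56  0.2  -0.52  1.68  0.11  1.27  0.18]
axes x,y,z: [[0.166, -0.986, 0.01], [0.022, -0.007, -1.0], [0.986, 0.166, 0.021]]
delta tool mm [-1.5 13.  -5.9]
zyaw 9.583425357263332 world yaw change 0.4165746427366699 spin sign: tool y down => spin= -0.4165746427366699
```

View pics/c3.png

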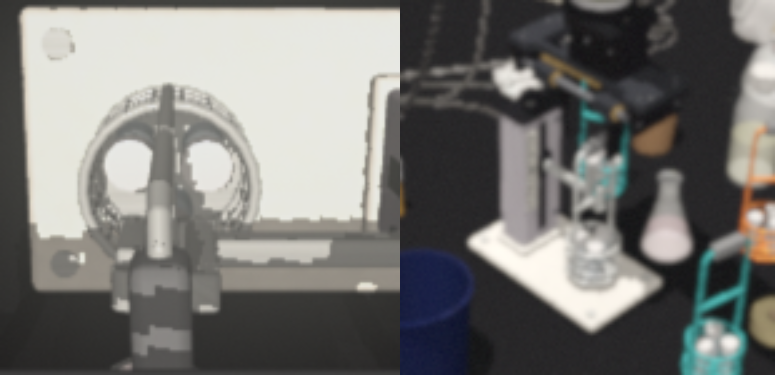

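```bash
python3 -m jog '[{"grip":50,"delta_pos":[-1,0,-5],"spin":0},{"grip":50,"delta_pos":[0,0,0],"spin":0}]'; python3 -c "
from h import *
go([.534,-.098,.194],10)"; python3 -m jog '[{"grip":50,"delta_pos":[0,0,0],"spin":0},{"grip":50,"delta_pos":[0,0,0],"spin":0}]';python3 -c "
from h import *
go([.534,-.098,.194],10)
snap('wrist','w4')
im=cv2.imread('pics/w4.png')[120:270,240:400]
cv2.imwrite('pics/c4.png',cv2.resize(im,(640,600)))"
```

```text
clock: 5.72
eef_pos: [0.535, -0.0984, 0.2085]
orientation: [-0.536, 0.448, -0.465, 0.543]
contact_force: [0.5, 0.4, 0.3]
gripper_width: 0.05
t 5.72 eef [535.  -98.4 208.5] F [0.51 0.43 0.32] w 50.0 q [ 0.56  0.18 -0.52  1.7   0.1   1.26  0.19]
axes x,y,z: [[0.166, -0.986, 0.011], [0.024, -0.007, -1.0], [0.986, 0.166, 0.022]]
delta tool mm [-0.7 14.5 -1.3]
zyaw 9.5727444136739 world yaw change 0.4272555863261053 spin sign: tool y down => spin= -0.4272555863261053
clock: 5.98
eef_pos: [0.5351, -0.0985, 0.2091]
orientation: [-0.536, 0.448, -0.465, 0.544]
contact_force: [-0.3, 0.3, -0.6]
gripper_width: 0.0502
t 5.97 eef [535.1 -98.5 209.1] F [-0.31  0.32 -0.63] w 50.2 q [ 0.56  0.18 -0.52  1.7   0.1   1.26  0.19]
axes x,y,z: [[0.166, -0.986, 0.011], [0.025, -0.007, -1.0], [0.986, 0.166, 0.023]]
delta tool mm [-0.9 15.  -1.4]
zyaw 9.562530026875951 world yaw change 0.4374699731240526 spin sign: tool y down => spin= -0.4374699731240526
```

View pics/c4.png

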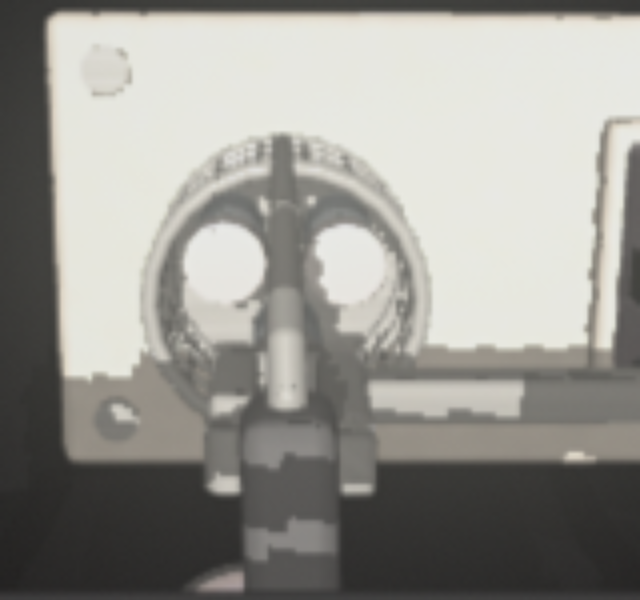

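```bash
python3 -c "
from h import *
f=lambda x,y,z: wpix(240+x/4,120+y/4,z)
a=f(288,412,.219);b=f(292,590,.219)
print(a,b,manip.get_calibration('wrist')['cx'],manip.get_calibration('wrist')['fx'])
s=manip.observe(); Rm=R.from_quat(s['orientation']).as_matrix(); e=np.array(s['eef_pos'])
for p in (a,b): print(np.round(Rm.T@(p-e)*1000,1))
"
```

```text
[ 0.52915365 -0.07739961  0.219     ] [ 0.53331701 -0.09967699  0.219     ] 317.34707005393415 341.617547609213
[-21.7 -10.3  -2.2]
[  1.  -10.   -1.8]
```

```bash
python3 -m jog '[{"grip":50,"delta_pos":[-1,8,-1.5],"spin":0},{"grip":50,"delta_pos":[-0.5,8,-1],"spin":0},{"grip":30,"delta_pos":[0,0,0],"spin":0}]' 12; python3 -c "
from h import *
snap('wrist','w5')
go([.534,-.098,.194],10)
im=cv2.imread('pics/w5.png')[120:270,240:400]
cv2.imwrite('pics/c5.png',cv2.resize(im,(640,600)))"
```

```text
clock: 6.4
eef_pos: [0.5324, -0.0974, 0.1913]
orientation: [-0.536, 0.449, -0.465, 0.543]
contact_force: [0.4, -1.0, 0.3]
gripper_width: 0.0456
t 6.45 eef [532.6 -97.4 191.6] F [ 0.57 -0.01  0.87] w 42.5 q [ 0.56  0.19 -0.52  1.73  0.11  1.23  0.18]
axes x,y,z: [[0.166, -0.986, 0.011], [0.024, -0.007, -1.0], [0.986, 0.166, 0.023]]
delta tool mm [ 0.8 -2.3  1.4]
zyaw 9.56511577783632 world yaw change 0.434884222163676 spin sign: tool y down => spin= -0.434884222163676
```

View pics/c5.png

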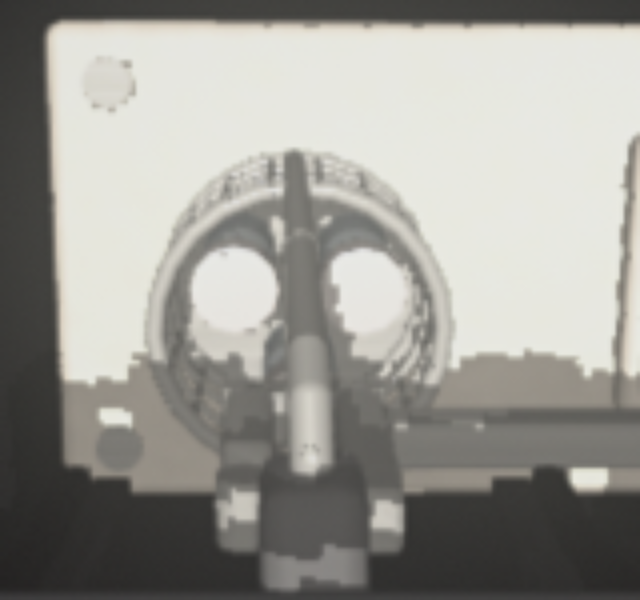

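```bash
python3 -m jog '[{"grip":0,"delta_pos":[0,0.5,0.3],"spin":0},{"grip":0,"delta_pos":[0,0.4,0],"spin":0},{"grip":0,"delta_pos":[0,0.3,0],"spin":0},{"grip":0,"delta_pos":[0,0.3,0],"spin":0},{"grip":0,"delta_pos":[0,0.3,0],"spin":0}]' 15; python3 -c "
from h import *
go([.534,-.098,.194],10)"
```

```text
clock: 7.08
eef_pos: [0.533, -0.0974, 0.1901]
orientation: [-0.536, 0.448, -0.465, 0.543]
contact_force: [0.0, -0.5, -0.1]
gripper_width: 0.0118
t 7.08 eef [533.  -97.4 190.1] F [ 0.02 -0.51 -0.13] w 11.8 q [ 0.56  0.19 -0.52  1.73  0.11  1.23  0.18]
axes x,y,z: [[0.166, -0.986, 0.011], [0.024, -0.007, -1.0], [0.986, 0.166, 0.023]]
delta tool mm [ 0.8 -3.8  1. ]
zyaw 9.561727933449001 world yaw change 0.4382720665510049 spin sign: tool y down => spin= -0.4382720665510049
```

```bash
cat >> h.py <<'E'
def meas(n=8,tgt=None,cam='wrist',name=None):
    F=[];P=[];M=[]
    for i in range(n):
        im=manip.grab_frame(cam); s=manip.observe(); F.append(s['contact_force']);P.append(s['eef_pos']);M.append(s['moment'])
    F=np.array(F); P=np.array(P)*1000
    if name: cv2.imwrite(f'pics/{name}.png',im[:,:,::-1])
    Rm=R.from_quat(s['orientation']).as_matrix()
    print('t',round(s['clock'],2),'P',P.mean(0).round(2),'Pfirst/last z',P[0,2].round(2),P[-1,2].round(2),'F',F.mean(0).round(2),'sd',F.std(0).round(2),'M',np.mean(M,0).round(3),'w',round(s['gripper_width']*1000,1))
    print(' ydir',Rm[:,1].round(3),'zdir',Rm[:,2].round(3))
    open('log.txt','a').write(f"{P.mean(0)[2]:.2f} {F.mean(0)[2]:.3f} {P.mean(0)[0]:.2f} {F.mean(0)[0]:.2f}\n")
    return im
E
python3 -c "
from h import *
meas(12,name='m0')"; python3 -m jog '[{"grip":0,"delta_pos":[0,-2,0.1],"spin":0},{"grip":0,"delta_pos":[0,-2,0.1],"spin":0}]' 25;python3 -c "
from h import *
meas(8,name='m1')"
```

```text
t 7.67 P [533.06 -97.4  190.13] Pfirst/last z 190.08 190.17 F [-0.97  0.22  0.06] sd [0.4  0.31 0.41] M [-0.002  0.165 -0.003] w 12.3
 ydir [ 0.025 -0.007 -1.   ] zdir [0.986 0.166 0.023]
clock: 7.92
eef_pos: [0.5331, -0.0974, 0.1942]
orientation: [-0.536, 0.448, -0.465, 0.543]
contact_force: [-0.6, 0.0, -0.1]
gripper_width: 0.0117
t 8.32 P [533.1  -97.39 194.17] Pfirst/last z 194.49 194.03 F [-1.17 -0.26 -0.4 ] sd [0.39 0.3  0.55] M [-0.026  0.223 -0.007] w 11.4
 ydir [ 0.024 -0.007 -1.   ] zdir [0.986 0.166 0.023]
```

```bash
python3 -m jog '[{"grip":0,"delta_pos":[0,-1.5,-0.5],"spin":0},{"grip":0,"delta_pos":[0,-1.5,-0.4],"spin":0}]' 25;python3 -c "
from h import *
meas(8,name='m2')"
```

```text
clock: 8.57
eef_pos: [0.5324, -0.0975, 0.1972]
orientation: [-0.536, 0.448, -0.465, 0.544]
contact_force: [1.0, -0.4, -0.6]
gripper_width: 0.0118
t 8.97 P [532.34 -97.46 197.15] Pfirst/last z 197.44 197.01 F [ 0.76  0.17 -0.4 ] sd [0.33 0.31 0.45] M [-0.011 -0.253 -0.011] w 11.4
 ydir [ 0.025 -0.007 -1.   ] zdir [0.986 0.166 0.023]
```

```bash
python3 -c "
import cv2,numpy as np
a=[cv2.resize(cv2.imread(f'pics/{n}.png')[150:290,270:380],(385,490)) for n in ('m0','m2')]
cv2.imwrite('pics/cm.png',np.hstack(a))"
```

```text
(no output)
```

View pics/cm.png

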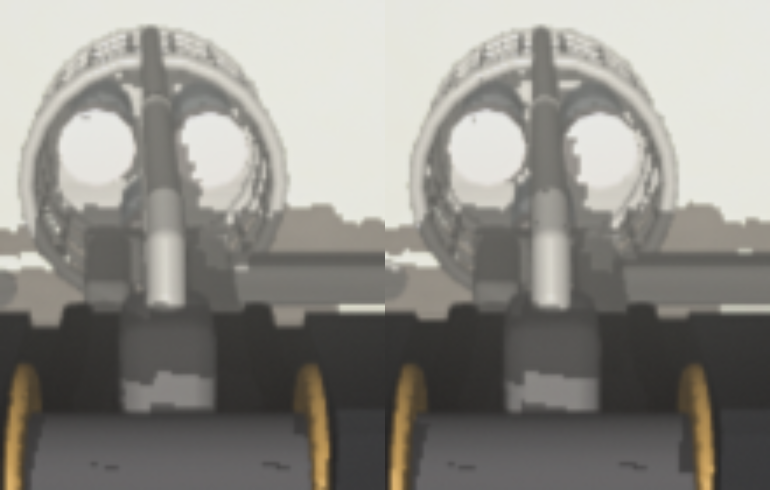

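```bash
python3 -m jog '[{"grip":0,"delta_pos":[0,-2,0.4],"spin":0}]' 25;python3 -c "
from h import *
meas(7,name='m3')"; python3 -m jog '[{"grip":0,"delta_pos":[0,-2,0.1],"spin":0}]' 25;python3 -c "
from h import *
meas(7,name='m4')"; python3 -m jog '[{"grip":0,"delta_pos":[0,-2,0.1],"spin":0}]' 25;python3 -c "
from h import *
meas(7,name='m5')"
```

```text
clock: 9.1
eef_pos: [0.5325, -0.0974, 0.1989]
orientation: [-0.536, 0.448, -0.465, 0.544]
contact_force: [0.9, 0.2, -1.9]
gripper_width: 0.0118
t 9.45 P [532.59 -97.4  199.06] Pfirst/last z 199.33 198.93 F [ 0.42 -0.17 -0.71] sd [0.39 0.54 0.3 ] M [-0.054 -0.123 -0.015] w 11.7
 ydir [ 0.024 -0.007 -1.   ] zdir [0.986 0.166 0.023]
clock: 9.57
eef_pos: [0.5325, -0.0974, 0.2009]
orientation: [-0.536, 0.448, -0.465, 0.543]
contact_force: [-0.1, -0.0, -2.3]
gripper_width: 0.0117
t 9.93 P [532.6  -97.38 201.03] Pfirst/last z 201.23 200.89 F [ 0.29 -0.11 -1.27] sd [0.4  0.55 0.49] M [-0.048 -0.09  -0.011] w 11.6
 ydir [ 0.024 -0.007 -1.   ] zdir [0.986 0.166 0.023]
clock: 10.05
eef_pos: [0.5326, -0.0973, 0.2029]
orientation: [-0.536, 0.448, -0.465, 0.543]
contact_force: [-0.1, -0.6, -0.3]
gripper_width: 0.0115
t 10.4 P [532.64 -97.36 203.  ] Pfirst/last z 203.2 202.87 F [ 0.03 -0.2  -0.93] sd [0.5  0.37 0.39] M [-0.05  -0.079 -0.018] w 12.4
 ydir [ 0.024 -0.007 -1.   ] zdir [0.986 0.166 0.023]
```

```bash
cat > trk.py <<'E'
import cv2,sys,numpy as np
ref=cv2.imread('pics/m2.png',0).astype(np.float32)
T=ref[212:240,290:312]
for n in sys.argv[1:]:
    im=cv2.imread(f'pics/{n}.png',0).astype(np.float32)[202:250,280:322]
    r=cv2.matchTemplate(im,T,cv2.TM_CCOEFF_NORMED); j,i=np.unravel_index(r.argmax(),r.shape)
    sub=lambda a,b,c:(a-c)/(2*(a-2*b+c)) 
    dv=sub(r[j-1,i],r[j,i],r[j+1,i]) if 0<j<r.shape[0]-1 else 0
    du=sub(r[j,i-1],r[j,i],r[j,i+1]) if 0<i<r.shape[1]-1 else 0
    print(n,'du',round(i+du-10,2),'dv',round(j+dv-10,2),'score',round(float(r.max()),3))
E
python3 trk.py m1 m2 m3 m4 m5
python3 -m jog '[{"grip":0,"delta_pos":[0,-2,0.1],"spin":0}]' 25;python3 -c "
from h import *
meas(7,name='m6')"; python3 -m jog '[{"grip":0,"delta_pos":[0,-2,0.1],"spin":0}]' 25;python3 -c "
from h import *
meas(7,name='m7')"
python3 trk.py m6 m7
```

```text
m1 du -1.09 dv 0.12 score 0.968
m2 du -0.12 dv 0.04 score 1.0
m3 du -0.41 dv 0.07 score 0.966
m4 du -0.48 dv 0.15 score 0.945
m5 du -0.51 dv 0.16 score 0.95
clock: 10.52
eef_pos: [0.5326, -0.0973, 0.2048]
orientation: [-0.536, 0.448, -0.465, 0.543]
contact_force: [-0.1, -0.5, -1.0]
gripper_width: 0.0115
t 10.88 P [532.66 -97.33 204.97] Pfirst/last z 205.19 204.84 F [ 0.23 -0.32 -1.16] sd [0.56 0.39 0.41] M [-0.078 -0.04  -0.01 ] w 11.4
 ydir [ 0.024 -0.007 -1.   ] zdir [0.986 0.166 0.023]
clock: 11.0
eef_pos: [0.5326, -0.0973, 0.2068]
orientation: [-0.536, 0.448, -0.465, 0.543]
contact_force: [1.1, -0.9, -0.8]
gripper_width: 0.0112
t 11.35 P [532.7  -97.31 206.94] Pfirst/last z 207.17 206.81 F [-0.26 -0.52 -1.42] sd [0.27 0.67 0.5 ] M [-0.109 -0.044 -0.012] w 12.0
 ydir [ 0.024 -0.007 -1.   ] zdir [0.986 0.166 0.023]
m6 du -0.52 dv 0.13 score 0.962
m7 du -0.72 dv 0.11 score 0.969
```

```bash

python3 -m jog '[{"grip":0,"delta_pos":[0,-2,0.05],"spin":0}]' 25;python3 -c "
from h import *
meas(5,name='m8')"; python3 trk.py m8; python3 -m jog '[{"grip":0,"delta_pos":[0,-2,0.05],"spin":0}]' 25;python3 -c "
from h import *
meas(5,name='m9')"
python3 trk.py m9
```

```text
clock: 11.48
eef_pos: [0.5326, -0.0973, 0.2087]
orientation: [-0.536, 0.448, -0.465, 0.543]
contact_force: [0.8, -1.5, -1.8]
gripper_width: 0.0118
t 11.72 P [532.7  -97.29 208.96] Pfirst/last z 209.1 208.84 F [-0.2  -0.22 -1.58] sd [0.36 0.67 0.4 ] M [-0.135 -0.034  0.013] w 11.4
 ydir [ 0.024 -0.007 -1.   ] zdir [0.986 0.166 0.023]
m8 du -0.76 dv 0.11 score 0.954
clock: 11.85
eef_pos: [0.5326, -0.0973, 0.2107]
orientation: [-0.536, 0.448, -0.465, 0.543]
contact_force: [0.5, -0.9, -2.1]
gripper_width: 0.0116
t 12.1 P [532.7  -97.27 210.95] Pfirst/last z 211.15 210.81 F [ 0.25 -0.49 -1.8 ] sd [0.52 0.33 0.53] M [-0.11  -0.048 -0.017] w 12.0
 ydir [ 0.024 -0.007 -1.   ] zdir [0.986 0.166 0.023]
m9 du -0.71 dv 0.06 score 0.954
```

```bash

python3 -m jog '[{"grip":0,"delta_pos":[0,-2,0.05],"spin":0}]' 25;python3 -c "
from h import *
meas(5,name='m10')"; python3 trk.py m10; python3 -m jog '[{"grip":0,"delta_pos":[0,-2,0.05],"spin":0}]' 25;python3 -c "
from h import *
meas(5,name='m11')"
python3 trk.py m11
```

```text
clock: 12.22
eef_pos: [0.5326, -0.0972, 0.2127]
orientation: [-0.536, 0.449, -0.465, 0.543]
contact_force: [0.3, -0.2, -2.7]
gripper_width: 0.0118
t 12.47 P [532.68 -97.26 212.94] Pfirst/last z 213.14 212.79 F [-0.   -0.44 -1.85] sd [0.49 0.2  0.65] M [-0.094 -0.043  0.017] w 11.7
 ydir [ 0.024 -0.007 -1.   ] zdir [0.986 0.166 0.023]
m10 du -0.7 dv -0.09 score 0.922
clock: 12.6
eef_pos: [0.5326, -0.0972, 0.2147]
orientation: [-0.536, 0.449, -0.465, 0.543]
contact_force: [0.4, -1.1, -1.6]
gripper_width: 0.0117
t 12.85 P [532.64 -97.23 214.9 ] Pfirst/last z 215.08 214.76 F [-0.15 -0.06 -2.28] sd [0.41 0.25 0.61] M [-0.115 -0.048  0.002] w 12.0
 ydir [ 0.024 -0.007 -1.   ] zdir [0.986 0.166 0.023]
m11 du -0.74 dv -0.22 score 0.859
```

```bash
python3 -c "
import cv2,numpy as np
a=[cv2.resize(cv2.imread(f'pics/{n}.png')[190:260,270:380],(385,245),interpolation=2) for n in ('m8','m9','m10','m11')]
cv2.imwrite('pics/cm2.png',np.vstack([np.hstack(a[:2]),np.hstack(a[2:])]))"
```

```text
(no output)
```

View pics/cm2.png

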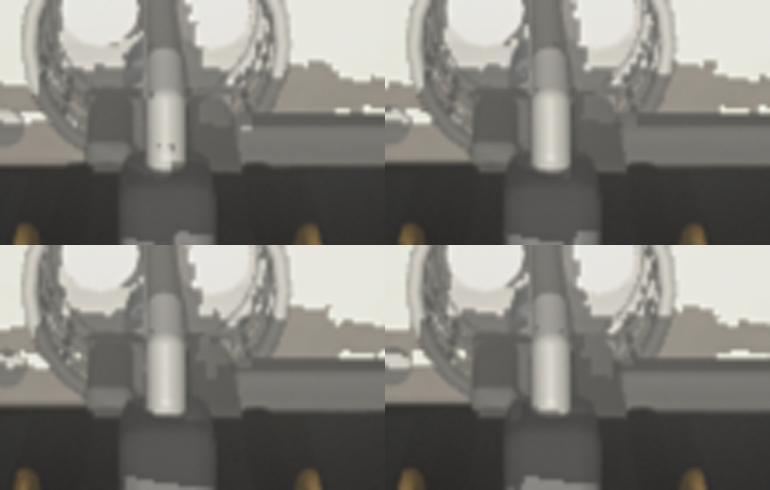

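```bash
cat >> trk.py <<'E'
# edge-based: bottom and top edge of the hook arm, columns 345..375
for n in ['m2','m5','m7']+sys.argv[1:]:
    im=cv2.imread(f'pics/{n}.png',0).astype(float)
    p=im[205:250,345:376].mean(1); 
    print(n,'profile',p[10:40].round().astype(int).tolist())
E
python3 trk.py m8 m9 m10 m11
```

```text
m8 du -0.76 dv 0.11 score 0.954
m9 du -0.71 dv 0.06 score 0.954
m10 du -0.7 dv -0.09 score 0.922
m11 du -0.74 dv -0.22 score 0.859
m2 profile [141, 141, 141, 141, 142, 143, 139, 109, 94, 94, 98, 113, 119, 121, 121, 119, 118, 117, 117, 117, 116, 112, 141, 145, 106, 73, 60, 56, 55, 55]
m5 profile [141, 141, 141, 141, 142, 143, 145, 111, 93, 93, 96, 112, 118, 121, 120, 119, 118, 117, 116, 116, 116, 112, 132, 120, 79, 56, 55, 55, 54, 54]
m7 profile [141, 142, 142, 142, 142, 144, 152, 115, 94, 93, 96, 111, 118, 121, 120, 119, 118, 117, 116, 117, 117, 110, 88, 64, 57, 56, 56, 55, 55, 54]
m8 profile [141, 142, 142, 142, 142, 149, 158, 118, 94, 93, 96, 111, 118, 121, 120, 119, 118, 117, 117, 117, 117, 110, 80, 60, 57, 57, 56, 56, 55, 55]
m9 profile [141, 142, 142, 142, 142, 148, 163, 121, 94, 93, 96, 111, 118, 121, 121, 120, 118, 118, 117, 117, 118, 111, 82, 61, 57, 57, 57, 56, 56, 55]
m10 profile [141, 142, 142, 141, 142, 150, 166, 122, 94, 93, 96, 110, 118, 121, 121, 119, 118, 117, 117, 117, 118, 111, 84, 62, 57, 57, 56, 56, 55, 55]
m11 profile [141, 142, 142, 141, 143, 157, 172, 125, 94, 93, 95, 110, 118, 121, 121, 119, 118, 117, 117, 117, 117, 111, 84, 62, 57, 57, 56, 56, 55, 55]
```

```bash

python3 -m jog '[{"grip":0,"delta_pos":[0,-1.5,0.05],"spin":0}]' 25;python3 -c "
from h import *
meas(5,name='m12')"; python3 -m jog '[{"grip":0,"delta_pos":[0,-1.5,0.05],"spin":0}]' 25;python3 -c "
from h import *
meas(5,name='m13')"
python3 trk.py m12 m13
```

```text
clock: 12.98
eef_pos: [0.5326, -0.0972, 0.2162]
orientation: [-0.536, 0.448, -0.465, 0.543]
contact_force: [0.7, -0.9, -2.8]
gripper_width: 0.0116
t 13.22 P [532.64 -97.2  216.35] Pfirst/last z 216.47 216.22 F [ 0.22 -0.58 -2.38] sd [0.6  0.3  0.31] M [-0.083 -0.039  0.014] w 11.5
 ydir [ 0.024 -0.007 -1.   ] zdir [0.986 0.166 0.023]
clock: 13.35
eef_pos: [0.5326, -0.0972, 0.2177]
orientation: [-0.536, 0.449, -0.465, 0.543]
contact_force: [-0.2, -0.7, -2.0]
gripper_width: 0.0117
t 13.6 P [532.63 -97.17 217.84] Pfirst/last z 217.96 217.71 F [ 0.03 -0.62 -2.43] sd [0.38 0.22 0.32] M [-0.084 -0.064 -0.013] w 12.1
 ydir [ 0.024 -0.007 -1.   ] zdir [0.986 0.166 0.023]
m12 du -0.74 dv -0.25 score 0.833
m13 du -0.67 dv -0.35 score 0.796
m2 profile [141, 141, 141, 141, 142, 143, 139, 109, 94, 94, 98, 113, 119, 121, 121, 119, 118, 117, 117, 117, 116, 112, 141, 145, 106, 73, 60, 56, 55, 55]
m5 profile [141, 141, 141, 141, 142, 143, 145, 111, 93, 93, 96, 112, 118, 121, 120, 119, 118, 117, 116, 116, 116, 112, 132, 120, 79, 56, 55, 55, 54, 54]
m7 profile [141, 142, 142, 142, 142, 144, 152, 115, 94, 93, 96, 111, 118, 121, 120, 119, 118, 117, 116, 117, 117, 110, 88, 64, 57, 56, 56, 55, 55, 54]
m12 profile [141, 142, 142, 141, 143, 157, 171, 125, 94, 93, 95, 110, 118, 121, 121, 119, 118, 117, 116, 117, 118, 112, 85, 62, 57, 56, 56, 56, 55, 54]
m13 profile [141, 142, 142, 142, 143, 155, 166, 123, 94, 93, 95, 109, 118, 121, 121, 120, 118, 117, 116, 117, 118, 112, 86, 62, 57, 57, 56, 56, 55, 55]
```

Still following. Smaller steps now.

```bash

python3 -m jog '[{"grip":0,"delta_pos":[0,-1,0.05],"spin":0}]' 25;python3 -c "
from h import *
meas(5,name='m14')"; python3 -m jog '[{"grip":0,"delta_pos":[0,-1,0.05],"spin":0}]' 25;python3 -c "
from h import *
meas(5,name='m15')"
python3 -m jog '[{"grip":0,"delta_pos":[0,-1,0.05],"spin":0}]' 25;python3 -c "
from h import *
meas(5,name='m16')"
python3 trk.py m14 m15 m16
```

```text
clock: 13.72
eef_pos: [0.5326, -0.0971, 0.2187]
orientation: [-0.536, 0.448, -0.465, 0.543]
contact_force: [0.4, 0.3, -2.7]
gripper_width: 0.0117
t 13.97 P [532.63 -97.15 218.79] Pfirst/last z 218.86 218.71 F [-0.3  -0.48 -2.57] sd [0.44 0.42 0.36] M [-0.1   -0.051 -0.019] w 12.0
 ydir [ 0.024 -0.007 -1.   ] zdir [0.986 0.166 0.022]
clock: 14.1
eef_pos: [0.5326, -0.0971, 0.2196]
orientation: [-0.536, 0.449, -0.465, 0.543]
contact_force: [0.2, 0.4, -3.3]
gripper_width: 0.012
t 14.35 P [532.62 -97.05 219.72] Pfirst/last z 219.81 219.67 F [-0.49 -0.24 -3.11] sd [0.5  0.67 0.24] M [ 0.03  -0.049 -0.018] w 11.6
 ydir [ 0.024 -0.007 -1.   ] zdir [0.986 0.166 0.022]
clock: 14.48
eef_pos: [0.5325, -0.097, 0.2206]
orientation: [-0.536, 0.449, -0.465, 0.543]
contact_force: [-0.5, 0.5, -3.8]
gripper_width: 0.0121
t 14.72 P [532.66 -97.03 220.73] Pfirst/last z 220.77 220.69 F [ 0.25 -0.21 -3.34] sd [0.43 0.49 0.35] M [ 0.013 -0.064 -0.003] w 11.9
 ydir [ 0.024 -0.007 -1.   ] zdir [0.986 0.166 0.022]
m14 du -0.64 dv -0.38 score 0.791
m15 du -0.39 dv -0.28 score 0.768
m16 du -0.58 dv -0.98 score 0
[... 220 characters left out ...]
6, 112, 118, 121, 120, 119, 118, 117, 116, 116, 116, 112, 132, 120, 79, 56, 55, 55, 54, 54]
m7 profile [141, 142, 142, 142, 142, 144, 152, 115, 94, 93, 96, 111, 118, 121, 120, 119, 118, 117, 116, 117, 117, 110, 88, 64, 57, 56, 56, 55, 55, 54]
m14 profile [141, 142, 142, 142, 143, 153, 169, 132, 100, 93, 95, 109, 117, 121, 121, 120, 119, 117, 117, 117, 118, 113, 86, 62, 57, 57, 56, 56, 55, 55]
m15 profile [141, 142, 142, 142, 143, 155, 169, 124, 94, 93, 95, 109, 118, 121, 121, 120, 118, 117, 117, 117, 117, 112, 85, 62, 57, 56, 56, 55, 55, 54]
m16 profile [141, 142, 142, 142, 147, 158, 140, 106, 93, 94, 102, 115, 120, 121, 120, 119, 118, 117, 117, 117, 117, 106, 73, 57, 57, 56, 56, 55, 55, 54]
```

```bash

python3 -m jog '[{"grip":0,"delta_pos":[0,-3,0.07],"spin":0},{"grip":0,"delta_pos":[0,-3,0.07],"spin":0}]' 25;python3 -c "
from h import *
meas(5,name='m17')"; python3 trk.py m17 |tail -1;  python3 -m jog '[{"grip":0,"delta_pos":[0,-3,0.07],"spin":0},{"grip":0,"delta_pos":[0,-3,0.07],"spin":0},{"grip":0,"delta_pos":[0,-3,0.07],"spin":0}]' 25;python3 -c "
from h import *
meas(5,name='m18')"
python3 trk.py m17 m18|tail -2
python3 -c "
import cv2,numpy as np
a=[cv2.resize(cv2.imread(f'pics/{n}.png')[190:260,270:380],(385,245),interpolation=2) for n in ('m14','m16','m17','m18')]
cv2.imwrite('pics/cm3.png',np.vstack([np.hstack(a[:2]),np.hstack(a[2:])]))"
```

```text
clock: 14.98
eef_pos: [0.5325, -0.097, 0.2269]
orientation: [-0.536, 0.449, -0.465, 0.543]
contact_force: [0.4, -0.3, -2.6]
gripper_width: 0.0119
t 15.22 P [532.58 -97.   226.88] Pfirst/last z 227.25 226.55 F [-0.04  0.1  -2.96] sd [0.46 0.5  0.49] M [ 0.015 -0.047  0.017] w 11.7
 ydir [ 0.023 -0.007 -1.   ] zdir [0.986 0.166 0.022]
m17 profile [142, 142, 143, 142, 110, 95, 95, 100, 114, 121, 122, 121, 120, 119, 118, 118, 118, 117, 98, 69, 59, 58, 58, 57, 57, 57, 56, 56, 55, 55]
clock: 15.6
eef_pos: [0.5323, -0.0969, 0.2359]
orientation: [-0.536, 0.449, -0.464, 0.543]
contact_force: [0.0, -0.1, -3.7]
gripper_width: 0.0118
t 15.85 P [532.39 -96.87 235.91] Pfirst/last z 236.36 235.56 F [ 0.09  0.19 -3.23] sd [0.42 0.37 0.48] M [ 0.007 -0.049 -0.022] w 11.6
 ydir [ 0.023 -0.007 -1.   ] zdir [0.986 0.166 0.021]
m17 profile [142, 142, 143, 142, 110, 95, 95, 100, 114, 121, 122, 121, 120, 119, 118, 118, 118, 117, 98, 69, 59, 58, 58, 57, 57, 57, 56, 56, 55, 55]
m18 profile [116, 98, 95, 100, 115, 121, 122, 122, 120, 119, 118, 118, 119, 114, 87, 64, 58, 58, 58, 57, 57, 56, 55, 55, 55, 54, 54, 53, 53, 52]
```

View pics/cm3.png

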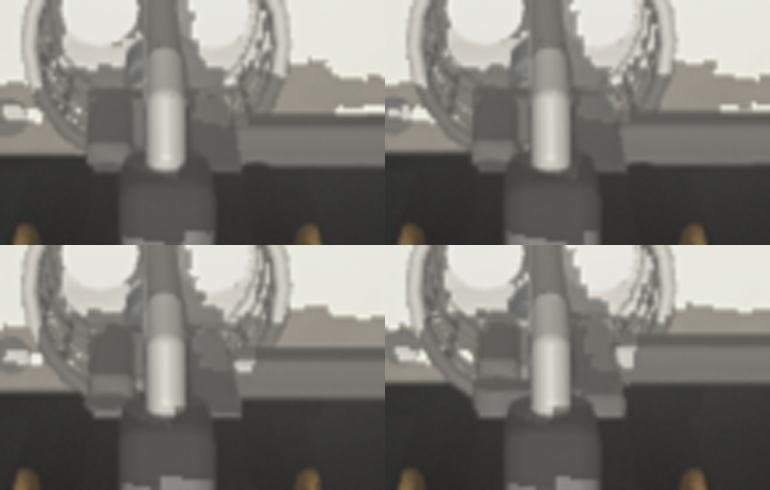

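```bash

python3 -m jog '[{"grip":0,"delta_pos":[0,-2,0.2],"spin":0},{"grip":0,"delta_pos":[0,-2,0.1],"spin":0},{"grip":0,"delta_pos":[0,-2,0.1],"spin":0},{"grip":0,"delta_pos":[0,-2,0.05],"spin":0},{"grip":0,"delta_pos":[0,-1,0.05],"spin":0}]' 25;python3 -c "
from h import *
meas(5,name='m19')"; python3 trk.py m19 |tail -1; python3 -c "
from h import *
snap('scene','s19'); cv2.imwrite('pics/s19c.png',cv2.resize(cv2.imread('pics/s19.png')[130:250,280:380],(640,768))[:600])"
```

```text
clock: 16.48
eef_pos: [0.5325, -0.0967, 0.245]
orientation: [-0.537, 0.449, -0.464, 0.543]
contact_force: [0.3, 0.5, -3.4]
gripper_width: 0.0116
t 16.73 P [532.43 -96.71 244.91] Pfirst/last z 245.13 244.78 F [-0.1  -0.32 -2.92] sd [0.39 0.61 0.78] M [ 0.019 -0.057  0.008] w 12.0
 ydir [ 0.022 -0.007 -1.   ] zdir [0.986 0.166 0.021]
m19 profile [114, 122, 124, 124, 123, 121, 120, 120, 120, 115, 110, 125, 87, 60, 59, 60, 59, 58, 58, 57, 57, 56, 56, 55, 55, 55, 54, 54, 53, 53]
```

View pics/s19c.png

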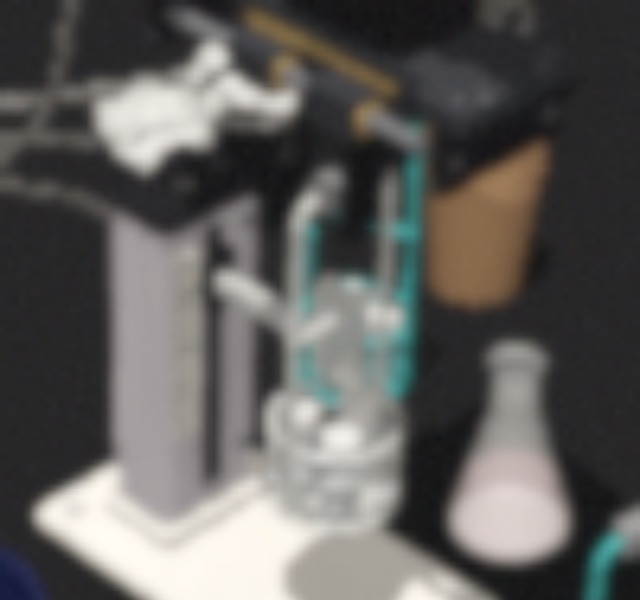

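```bash

python3 -m jog '[{"grip":0,"delta_pos":[0,-1.1,0.1],"spin":0},{"grip":0,"delta_pos":[0,-0.1,0],"spin":0}]' 25;python3 -c "
from h import *
meas(4,name='m20')"; python3 -m jog '[{"grip":0,"delta_pos":[0,-0.1,-2],"spin":0},{"grip":0,"delta_pos":[0,-0.1,-2],"spin":0}]';python3 -c "
from h import *
meas(4,name='m21')"
```

```text
clock: 17.02
eef_pos: [0.5324, -0.0967, 0.2459]
orientation: [-0.537, 0.449, -0.464, 0.543]
contact_force: [0.4, 0.8, -3.2]
gripper_width: 0.0117
t 17.23 P [532.34 -96.7  245.86] Pfirst/last z 245.9 245.84 F [ 0.27 -0.04 -3.27] sd [0.25 0.17 0.34] M [ 0.01  -0.042  0.007] w 11.4
 ydir [ 0.022 -0.007 -1.   ] zdir [0.986 0.166 0.02 ]
clock: 17.48
eef_pos: [0.5282, -0.0973, 0.2459]
orientation: [-0.537, 0.449, -0.464, 0.543]
contact_force: [0.1, -0.2, -2.6]
gripper_width: 0.0116
t 17.68 P [528.17 -97.37 245.93] Pfirst/last z 245.92 245.93 F [ 0.12 -0.09 -3.74] sd [0.5  0.17 0.35] M [ 0.009 -0.025 -0.006] w 11.6
 ydir [ 0.022 -0.007 -1.   ] zdir [0.986 0.166 0.02 ]
```

```bash

python3 -m jog '[{"grip":0,"delta_pos":[0,-0.05,-3],"spin":0},{"grip":0,"delta_pos":[0,-0.05,-3],"spin":0}]';python3 -c "
from h import *
meas(4,name='m22')"; python3 -m jog '[{"grip":0,"delta_pos":[0,-0.07,-4],"spin":0},{"grip":0,"delta_pos":[0,-0.07,-4],"spin":0}]';python3 -c "
from h import *
meas(4,name='m23')"
```

```text
clock: 17.92
eef_pos: [0.5222, -0.0983, 0.2459]
orientation: [-0.537, 0.449, -0.464, 0.543]
contact_force: [1.2, -0.4, -3.1]
gripper_width: 0.0118
t 18.12 P [522.15 -98.35 245.95] Pfirst/last z 245.92 245.97 F [ 0.11 -0.11 -3.18] sd [0.31 0.29 0.81] M [ 0.008 -0.031 -0.003] w 11.8
 ydir [ 0.022 -0.006 -1.   ] zdir [0.986 0.166 0.021]
clock: 18.38
eef_pos: [0.5142, -0.0995, 0.2459]
orientation: [-0.537, 0.449, -0.464, 0.543]
contact_force: [0.2, -0.3, -3.6]
gripper_width: 0.0118
t 18.57 P [514.17 -99.63 245.96] Pfirst/last z 245.89 246.0 F [ 0.25 -0.16 -3.6 ] sd [0.57 0.57 0.38] M [ 0.    -0.053  0.008] w 11.8
 ydir [ 0.022 -0.006 -1.   ] zdir [0.986 0.166 0.021]
```

```bash

python3 -m jog '[{"grip":0,"delta_pos":[0,-0.1,-8],"spin":0},{"grip":0,"delta_pos":[0,-0.2,-10],"spin":0},{"grip":0,"delta_pos":[0,-0.2,-12],"spin":0},{"grip":0,"delta_pos":[0,-0.2,-10],"spin":0},{"grip":0,"delta_pos":[0,-8,0],"spin":0},{"grip":0,"delta_pos":[0,-16,0.3],"spin":0},{"grip":0,"delta_pos":[0,-20,0.4],"spin":0},{"grip":0,"delta_pos":[0,-20,0.4],"spin":0},{"grip":0,"delta_pos":[0,-16,0.4],"spin":0},{"grip":0,"delta_pos":[0,-8,0.3],"spin":0}]';python3 -c "
from h import *
meas(3,name='m24'); snap('top','t24')
print([(d['score'],np.round(d['centre'],4)) for d in manip.tip_of('jug','top')]); print([(d['score'],np.round(d['centre'],4)) for d in manip.tip_of('jug','wrist')])
print([(d['score'],np.round(d['centre'],4)) for d in manip.tip_of('basket','top')])
go([.520,.133,.34])"
```

```text
clock: 19.82
eef_pos: [0.4727, -0.1054, 0.3413]
orientation: [-0.536, 0.448, -0.465, 0.544]
contact_force: [0.3, -0.3, -3.8]
gripper_width: 0.0116
t 19.98 P [ 472.68 -105.39  340.95] Pfirst/last z 342.0 339.97 F [ 0.28 -0.07 -3.52] sd [0.48 0.1  0.57] M [ 0.001 -0.03  -0.029] w 11.5
 ydir [ 0.024 -0.007 -1.   ] zdir [0.986 0.167 0.023]
[(0.82, array([ 0.5187,  0.1332, -0.0008]))]
[]
[(0.97, array([ 0.4762, -0.3338, -0.0012])), (0.67, array([ 0.6992, -0.2361,  0.001 ])), (0.42, array([ 0.4721, -0.1099,  0.1818]))]
t 20.18 eef [ 471.9 -105.5  339.1] F [-0.92 -0.28 -3.35] w 12.0 q [ 0.63 -0.01 -0.5   1.62 -0.    1.51  0.3 ]
axes x,y,z: [[0.167, -0.986, 0.01], [0.023, -0.006, -1.0], [0.986, 0.167, 0.021]]
delta tool mm [-227.1   -1.3   87.2]
```

View pics/t24.png

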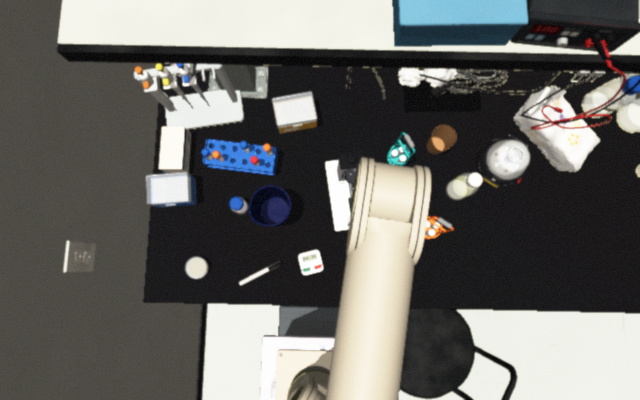

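View pics/m24.png

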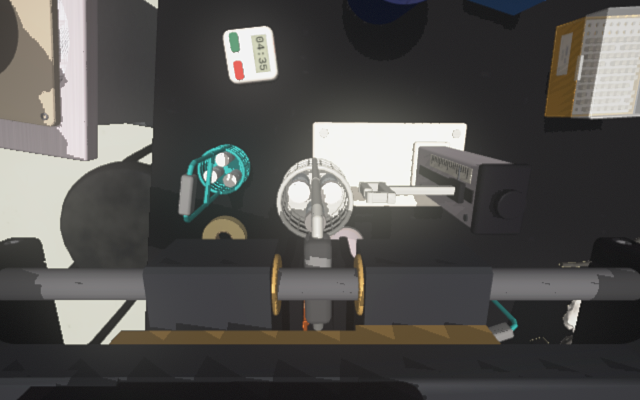

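```bash

python3 -m jog '[{"grip":0,"delta_pos":[-8,0,0],"spin":0},{"grip":0,"delta_pos":[-16,0,2],"spin":0},{"grip":0,"delta_pos":[-24,0,5],"spin":0},{"grip":0,"delta_pos":[-28,0,10],"spin":0},{"grip":0,"delta_pos":[-28,0,12],"spin":0},{"grip":0,"delta_pos":[-28,0,12],"spin":0},{"grip":0,"delta_pos":[-24,0,10],"spin":0},{"grip":0,"delta_pos":[-16,0,8],"spin":0},{"grip":0,"delta_pos":[-8,0,4],"spin":0},{"grip":0,"delta_pos":[0,0,0],"spin":0}]';python3 -c "
from h import *
meas(4,name='m25')
print([(d['score'],np.round(d['centre'],4)) for d in manip.tip_of('jug','wrist')])
snap('top','t25')
print([(d['score'],np.round(d['centre'],4)) for d in manip.tip_of('jug','top')]);
go([.516,.133,.34])"
```

```text
clock: 21.42
eef_pos: [0.5011, 0.0989, 0.3379]
orientation: [-0.538, 0.448, -0.461, 0.545]
contact_force: [-0.1, -1.3, -3.2]
gripper_width: 0.0116
t 21.62 P [501.23  97.49 337.97] Pfirst/last z 337.94 338.01 F [-0.1  -0.31 -2.86] sd [0.79 0.21 0.24] M [ 0.001 -0.057  0.002] w 11.6
 ydir [ 0.022 -0.006 -1.   ] zdir [0.985 0.171 0.021]
[(0.84, array([0.5239, 0.1364, 0.004 ]))]
[]
t 21.77 eef [501.4  97.2 338. ] F [-0.05  0.15 -2.59] w 11.3 q [ 0.4   0.07 -0.72  1.55  0.06  1.52 -0.15]
axes x,y,z: [[0.171, -0.985, 0.009], [0.022, -0.005, -1.0], [0.985, 0.171, 0.021]]
delta tool mm [-32.7  -1.8  20.5]
```

View pics/m25.png

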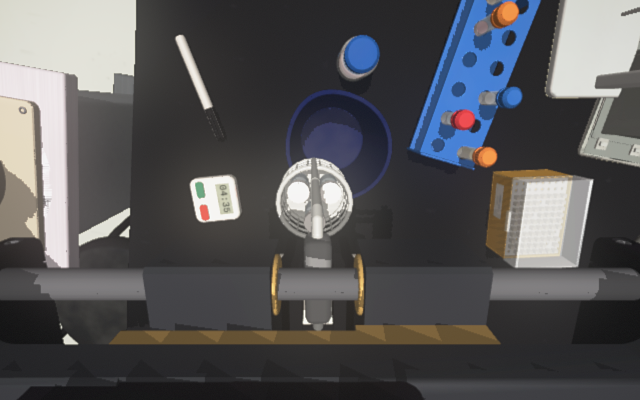

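```bash
python3 -c "
import cv2
im=cv2.imread('pics/m25.png')[80:260,260:410]; cv2.imwrite('pics/m25c.png',cv2.resize(im,None,fx=3.3,fy=3.3,interpolation=2))"
```

```text
(no output)
```

View pics/m25c.png

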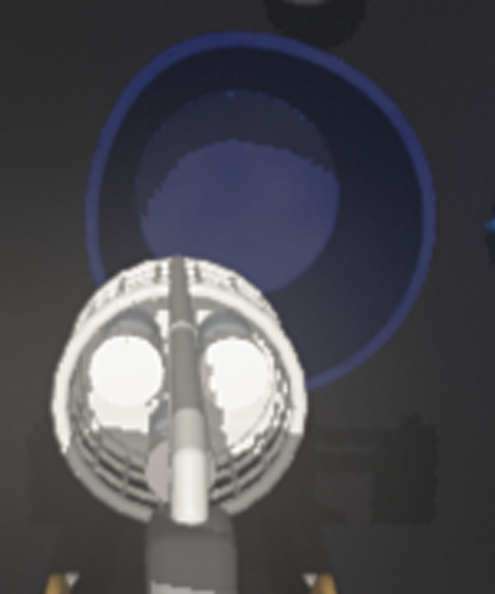

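```bash
python3 -c "
from h import *
from scipy.optimize import least_squares
f=lambda p,z: wpix(260+p[0]/3.3,80+p[1]/3.3,z)
def fit(pts,z):
    P=np.array([f(p,z)[:2] for p in pts]); r=least_squares(lambda c:np.hypot(*(P-c[:2]).T)-c[2],[*P.mean(0),.05]); print(r.x.round(4),(r.fun*1000).round(1))
fit([(86,205),(160,55),(230,32),(435,210),(370,85),(320,388),(390,335),(115,105),(420,140)],.133)
go([.516,.133,.34])
zu=.338-.156
fit([(54,405),(305,395),(70,340),(290,335),(75,460),(290,460)],zu+.048)
manip.grab_frame('wrist')
print([(d['score'],np.round(d['centre'],4)) for d in manip.tip_of('jug','wrist')])
print([(d['score'],np.round(d['centre'],4)) for d in manip.tip_of('basket','wrist')])
"
```

```text
[0.5214 0.1358 0.0579] [-2.8  2.4  1.4 -0.1 -2.6  1.2  0.2  0.3 -0.1]
t 21.77 eef [501.4  97.2 338. ] F [-0.05  0.15 -2.59] w 11.3 q [ 0.4   0.07 -0.72  1.55  0.06  1.52 -0.15]
axes x,y,z: [[0.171, -0.985, 0.009], [0.022, -0.005, -1.0], [0.985, 0.171, 0.021]]
delta tool mm [-32.7  -1.8  20.5]
[0.5018 0.0985 0.0311] [ 0.3 -0.4 -0.   0.1 -0.4  0.4]
[(0.77, array([0.5208, 0.1357, 0.0034]))]
[(0.67, array([0.501 , 0.0971, 0.1794]))]
```

```bash
python3 -c "
from h import *
go([.519,.134,.338])"
python3 -m jog '[{"grip":0,"delta_pos":[-8,0,5],"spin":0},{"grip":0,"delta_pos":[-14,0,10],"spin":0},{"grip":0,"delta_pos":[-8,0,6],"spin":0},{"grip":0,"delta_pos":[-3,0,2],"spin":0},{"grip":0,"delta_pos":[0,0,0],"spin":0},{"grip":0,"delta_pos":[0,0,0],"spin":0}]';python3 -c "
from h import *
meas(3,name='m26')
print([(d['score'],np.round(d['centre'],4)) for d in manip.tip_of('jug','wrist')])
go([.519,.134,.16])
cv2.imwrite('pics/m26c.png',cv2.resize(cv2.imread('pics/m26.png')[120:300,240:410],None,fx=3.3,fy=3.3))"
```

```text
t 21.93 eef [501.4  97.6 338. ] F [ 0.5   0.32 -2.87] w 11.8 q [ 0.4   0.07 -0.72  1.55  0.06  1.52 -0.15]
axes x,y,z: [[0.171, -0.985, 0.009], [0.022, -0.005, -1.0], [0.985, 0.172, 0.021]]
delta tool mm [-32.9   0.2  23.6]
clock: 22.68
eef_pos: [0.5193, 0.1359, 0.338]
orientation: [-0.538, 0.448, -0.462, 0.545]
contact_force: [0.7, 0.6, -3.0]
gripper_width: 0.0118
t 22.82 P [519.26 135.8  338.12] Pfirst/last z 338.09 338.15 F [ 0.1  -0.04 -3.1 ] sd [0.22 0.52 0.23] M [ 0.004 -0.05   0.001] w 11.7
 ydir [ 0.022 -0.005 -1.   ] zdir [0.985 0.171 0.021]
[(0.79, array([0.5236, 0.1374, 0.0055]))]
t 22.88 eef [519.3 135.9 338.1] F [ 0.13  0.35 -3.21] w 12.0 q [ 0.33  0.15 -0.75  1.48  0.11  1.53 -0.25]
axes x,y,z: [[0.171, -0.985, 0.009], [0.022, -0.005, -1.0], [0.985, 0.171, 0.021]]
delta tool mm [  0.2 178.1  -4.3]
```

View pics/m26c.png

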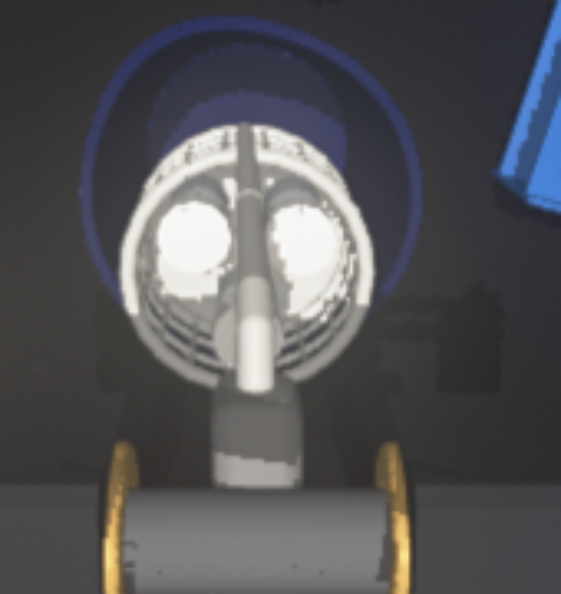

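```bash

python3 -m jog '[{"grip":0,"delta_pos":[0,6,0],"spin":0},{"grip":0,"delta_pos":[0,10,-0.2],"spin":0},{"grip":0,"delta_pos":[0,12,-0.3],"spin":0},{"grip":0,"delta_pos":[0,12,-0.3],"spin":0},{"grip":0,"delta_pos":[0,8,-0.2],"spin":0},{"grip":0,"delta_pos":[0,4,0],"spin":0}]';python3 -c "
from h import *
meas(3,name='m27')
go([.519,.135,.165])
cv2.imwrite('pics/m27c.png',cv2.resize(cv2.imread('pics/m27.png')[120:300,240:410],None,fx=3.3,fy=3.3))"
```

```text
clock: 23.62
eef_pos: [0.519, 0.1349, 0.2817]
orientation: [-0.538, 0.449, -0.462, 0.544]
contact_force: [-0.2, 1.1, -2.6]
gripper_width: 0.0117
t 23.77 P [519.   134.84 281.87] Pfirst/last z 281.33 282.38 F [-0.17  0.21 -3.86] sd [0.05 0.13 0.37] M [ 0.002 -0.074 -0.   ] w 11.3
 ydir [ 0.021 -0.005 -1.   ] zdir [0.985 0.17  0.02 ]
t 23.77 eef [519.2 134.9 282.4] F [-0.12  0.03 -4.31] w 11.3 q [ 0.33  0.16 -0.75  1.59  0.12  1.42 -0.26]
axes x,y,z: [[0.17, -0.985, 0.009], [0.021, -0.005, -1.0], [0.985, 0.17, 0.02]]
delta tool mm [ -1.2 117.3  -2.5]
```

View pics/m27c.png

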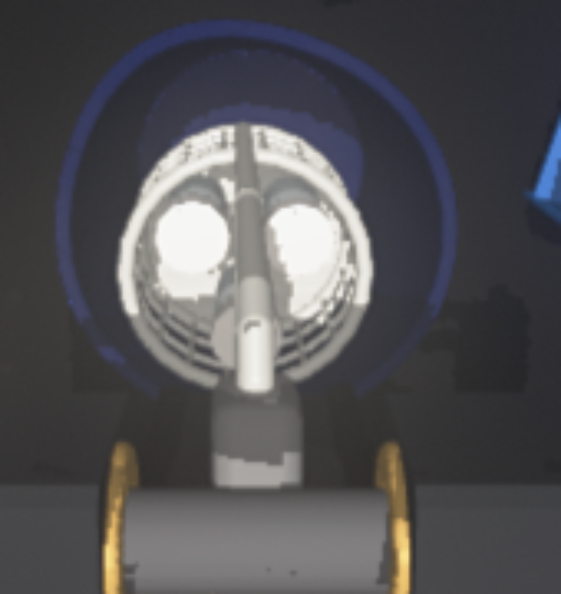

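```bash
python3 -c "
from h import *
from scipy.optimize import least_squares
f=lambda p,z: wpix(240+p[0]/3.3,120+p[1]/3.3,z)
def fit(pts,z):
    P=np.array([f(p,z)[:2] for p in pts]); r=least_squares(lambda c:np.hypot(*(P-c[:2]).T)-c[2],[*P.mean(0),.05]); print(r.x.round(4),(r.fun*1000).round(1))
fit([(57,215),(80,120),(130,55),(230,22),(457,225),(385,90),(330,50),(435,310),(75,310)],.133)
fit([(119,270),(373,270),(135,210),(355,200),(137,320),(360,310)],.2825-.156+.048)
fit([(138,150),(365,160),(245,50),(185,65),(310,65)],.005)
"
```

```text
[0.5215 0.1363 0.0566] [-1.5  0.3  2.7  1.6  1.3 -2.8 -1.9  1.1 -0.8]
[0.5192 0.137  0.0309] [ 0.6  0.3 -0.4  0.  -0.2 -0.3]
[0.5234 0.1348 0.0447] [-0.4  0.2 -0.7  1.1 -0.2]
```

```bash

python3 -m jog '[{"grip":0,"delta_pos":[0,6,1],"spin":0},{"grip":0,"delta_pos":[0,10,0.5],"spin":0},{"grip":0,"delta_pos":[0,12,-0.2],"spin":0},{"grip":0,"delta_pos":[0,12,-0.2],"spin":0},{"grip":0,"delta_pos":[0,12,-0.2],"spin":0},{"grip":0,"delta_pos":[0,12,-0.2],"spin":0},{"grip":0,"delta_pos":[0,8,-0.2],"spin":0},{"grip":0,"delta_pos":[0,5,0],"spin":0}]';python3 -c "
from h import *
meas(3,name='m28')
go([.5205,.135,.165])
cv2.imwrite('pics/m28c.png',cv2.resize(cv2.imread('pics/m28.png')[120:300,220:430],None,fx=3,fy=3))"
```

```text
clock: 24.78
eef_pos: [0.5215, 0.1346, 0.2001]
orientation: [-0.537, 0.448, -0.462, 0.544]
contact_force: [-0.4, -0.8, -2.8]
gripper_width: 0.0119
t 24.93 P [521.43 134.57 200.12] Pfirst/last z 199.57 200.65 F [ 0.62  0.25 -3.81] sd [0.52 0.33 0.27] M [ 0.008 -0.065  0.003] w 11.6
 ydir [ 0.022 -0.005 -1.   ] zdir [0.985 0.17  0.02 ]
t 24.93 eef [521.6 134.6 200.7] F [ 0.42  0.45 -3.43] w 11.6 q [ 0.32  0.21 -0.75  1.71  0.17  1.26 -0.29]
axes x,y,z: [[0.17, -0.985, 0.009], [0.022, -0.005, -1.0], [0.985, 0.17, 0.02]]
delta tool mm [-0.9 35.6 -1.7]
```

View pics/m28c.png

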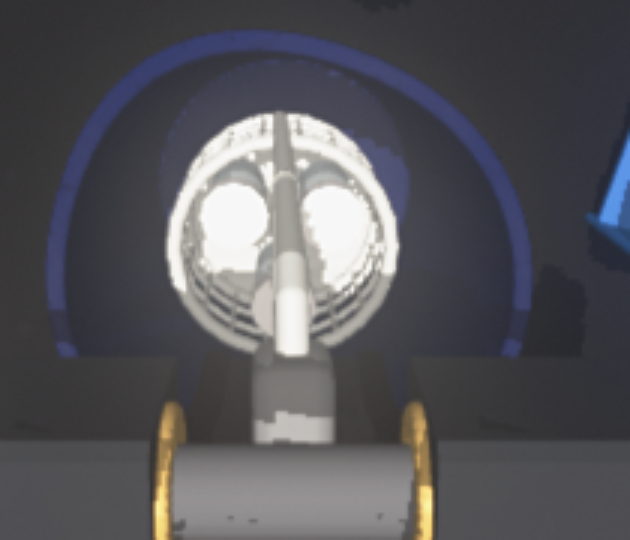

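```bash

python3 -m jog '[{"grip":0,"delta_pos":[0,7,0],"spin":0},{"grip":0,"delta_pos":[0,9,-0.2],"spin":0},{"grip":0,"delta_pos":[0,7,-0.2],"spin":0},{"grip":0,"delta_pos":[0,4,0],"spin":0}]';python3 -c "
from h import *
meas(3)"
python3 -m jog '[{"grip":0,"delta_pos":[0,3,0],"spin":0},{"grip":0,"delta_pos":[0,2,0],"spin":0},{"grip":0,"delta_pos":[0,2,0],"spin":0}]';python3 -c "
from h import *
meas(4)"
```

```text
clock: 25.42
eef_pos: [0.5223, 0.1346, 0.1726]
orientation: [-0.537, 0.448, -0.463, 0.545]
contact_force: [-0.3, 0.1, -3.3]
gripper_width: 0.0116
t 25.57 P [522.19 134.53 172.6 ] Pfirst/last z 172.12 173.06 F [-0.71 -0.18 -3.62] sd [0.15 0.72 0.57] M [ 0.014 -0.063  0.027] w 11.7
 ydir [ 0.023 -0.005 -1.   ] zdir [0.985 0.17  0.022]
clock: 25.95
eef_pos: [0.5229, 0.1347, 0.1663]
orientation: [-0.537, 0.448, -0.463, 0.545]
contact_force: [0.1, -0.2, -3.7]
gripper_width: 0.012
t 26.15 P [522.81 134.66 166.14] Pfirst/last z 165.97 166.3 F [-0.08  0.16 -3.39] sd [0.43 0.68 0.7 ] M [ 0.015 -0.058 -0.017] w 11.3
 ydir [ 0.024 -0.005 -1.   ] zdir [0.985 0.17  0.023]
```

```bash

python3 -m jog '[{"grip":0,"delta_pos":[0,1.2,-0.8],"spin":0},{"grip":0,"delta_pos":[0,1.2,-0.7],"spin":0}]';python3 -c "
from h import *
meas(4)"
python3 -m jog '[{"grip":0,"delta_pos":[0,1,0],"spin":0},{"grip":0,"delta_pos":[0,1,0],"spin":0}]';python3 -c "
from h import *
meas(4)"
```

```text
clock: 26.4
eef_pos: [0.5215, 0.1345, 0.1639]
orientation: [-0.537, 0.448, -0.463, 0.545]
contact_force: [0.0, -1.1, -3.1]
gripper_width: 0.0118
t 26.6 P [521.45 134.45 163.88] Pfirst/last z 163.76 163.99 F [ 0.53  0.41 -3.87] sd [0.58 0.52 0.32] M [ 0.003 -0.026  0.   ] w 11.6
 ydir [ 0.024 -0.005 -1.   ] zdir [0.985 0.17  0.023]
clock: 26.85
eef_pos: [0.5217, 0.1344, 0.162]
orientation: [-0.536, 0.448, -0.463, 0.545]
contact_force: [0.0, 0.4, -3.3]
gripper_width: 0.0116
t 27.05 P [521.65 134.48 161.95] Pfirst/last z 161.87 162.03 F [ 0.21 -0.02 -3.47] sd [0.11 0.35 0.29] M [ 0.04  -0.054 -0.01 ] w 11.6
 ydir [ 0.025 -0.005 -1.   ] zdir [0.985 0.17  0.023]
```

```bash

python3 -m jog '[{"grip":0,"delta_pos":[0,0.8,0],"spin":0},{"grip":0,"delta_pos":[0,0.8,0],"spin":0}]';python3 -c "
from h import *
meas(4)"
```

```text
clock: 27.3
eef_pos: [0.522, 0.1347, 0.1607]
orientation: [-0.536, 0.448, -0.463, 0.545]
contact_force: [0.3, 1.1, 0.6]
gripper_width: 0.0116
t 27.5 P [521.97 134.69 160.71] Pfirst/last z 160.72 160.72 F [-0.32  0.19 -0.87] sd [0.74 0.42 0.31] M [ 0.074  0.003 -0.022] w 11.7
 ydir [ 0.025 -0.005 -1.   ] zdir [0.985 0.17  0.024]
```

```bash

python3 -m jog '[{"grip":0,"delta_pos":[0,0.4,0],"spin":0},{"grip":0,"delta_pos":[0,0.2,0],"spin":0}]';python3 -c "
from h import *
meas(3)"
python3 -m jog '[{"grip":16,"delta_pos":[0,0,0],"spin":0},{"grip":22,"delta_pos":[0,0,0],"spin":0},{"grip":40,"delta_pos":[0,0,0],"spin":0},{"grip":50,"delta_pos":[0,0,0],"spin":0}]';python3 -c "
from h import *
meas(3,name='m30')"
```

```text
clock: 27.75
eef_pos: [0.5223, 0.1349, 0.1607]
orientation: [-0.536, 0.447, -0.463, 0.546]
contact_force: [-0.8, -0.7, 1.0]
gripper_width: 0.0118
t 27.9 P [522.24 134.94 160.66] Pfirst/last z 160.66 160.67 F [-0.74  0.29  2.29] sd [0.08 0.51 0.37] M [0.06  0.175 0.024] w 11.4
 ydir [ 0.026 -0.004 -1.   ] zdir [0.985 0.17  0.025]
clock: 28.4
eef_pos: [0.5223, 0.1345, 0.1603]
orientation: [-0.536, 0.447, -0.464, 0.545]
contact_force: [-0.5, -0.2, -0.6]
gripper_width: 0.0347
t 28.55 P [522.31 134.5  160.38] Pfirst/last z 160.37 160.41 F [-0.12 -0.14 -0.54] sd [0.14 0.21 0.33] M [ 0.03  -0.069  0.004] w 45.3
 ydir [ 0.026 -0.005 -1.   ] zdir [0.985 0.17  0.025]
```

View pics/m30.png

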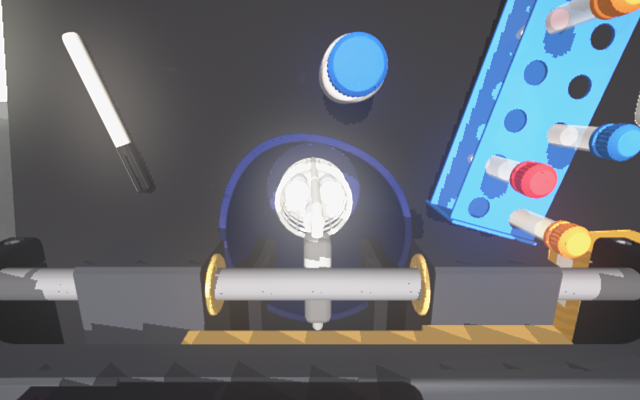

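The basket stands in the jug, with the grip (316,270) free between the open fingers. I'll rise straight up.

```bash

python3 -m jog '[{"grip":50,"delta_pos":[0,-4,0],"spin":0},{"grip":50,"delta_pos":[0,-8,0.2],"spin":0},{"grip":50,"delta_pos":[0,-15,0.3],"spin":0},{"grip":50,"delta_pos":[0,-25,0.5],"spin":0},{"grip":50,"delta_pos":[0,-30,0.5],"spin":0},{"grip":50,"delta_pos":[0,-35,0.5],"spin":0},{"grip":50,"delta_pos":[0,-35,0.5],"spin":0},{"grip":50,"delta_pos":[0,-25,0.5],"spin":0},{"grip":50,"delta_pos":[0,-10,0],"spin":0},{"grip":50,"delta_pos":[20,0,-20],"spin":0},{"grip":50,"delta_pos":[30,0,-30],"spin":0},{"grip":50,"delta_pos":[30,0,-30],"spin":0},{"grip":50,"delta_pos":[20,0,-20],"spin":0},{"grip":50,"delta_pos":[0,0,0],"spin":0}]'
python3 -c "
from h import *
meas(2,name='w31'); snap('scene','s31')
for l in ['basket','grip','jug','bottle','flask','timer','front_edge']: print(l,[(round(d['score'],2),np.round(d['centre'],3).tolist()) for d in manip.tip_of(l,'scene')])
snap('top','t31')
for l in ['basket','grip','jug','bottle','flask','timer']: print(l,[(round(d['score'],2),np.round(d['centre'],3).tolist()) for d in manip.tip_of(l,'top')])
a=cv2.imread('pics/s31.png')[130:290,210:410];b=cv2.imread('pics/w31.png')
cv2.imwrite('pics/c31.png',np.hstack([cv2.resize(a,(400,320)),cv2.resize(b,(400,320))]))
"
```

```text
clock: 30.3
eef_pos: [0.4351, 0.0185, 0.3584]
orientation: [-0.535, 0.446, -0.463, 0.548]
contact_force: [0.2, 0.2, 0.4]
gripper_width: 0.05
t 30.4 P [435.75  20.12 358.36] Pfirst/last z 358.38 358.34 F [0.52 0.7  0.62] sd [0.07 0.21 0.19] M [ 0.024 -0.055 -0.03 ] w 50.0
 ydir [ 0.03  -0.001 -1.   ] zdir [0.984 0.176 0.03 ]
basket [(0.89, [0.479, -0.329, -0.005]), (0.77, [0.7, -0.242, 0.005]), (0.61, [0.351, -0.131, 0.001])]
grip [(0.82, [0.48, -0.335, 0.177]), (0.77, [0.52, 0.13, 0.179]), (0.66, [0.53, -0.097, 0.003]), (0.65, [0.353, -0.133, 0.178]), (0.49, [0.7, -0.237, 0.174])]
jug [(0.85, [0.521, 0.135, -0.002])]
bottle [(0.73, [0.533, 0.24, -0.001])]
flask [(0.57, [0.542, -0.225, -0.002])]
timer [(0.78, [0.369, 0.024, -0.0])]
front_edge [(0.9, [0.47, -0.109, 0.02])]
basket [(0.77, [0.694, -0.239, 0.001]), (0.7, [0.479, -0.334, 0.004]), (0.62, [0.354, -0.129, -0.002])]
grip [(0.69, [0.698, -0.238, 0.173]), (0.62, [0.481, -0.33, 0.17]), (0.61, [0.354, -0.13, 0.178])]
jug []
bottle [(0.6, [0.534, 0.238, 0.002])]
flask [(0.92, [0.546, -0.226, -0.0])]
timer []
```

View pics/c31.png

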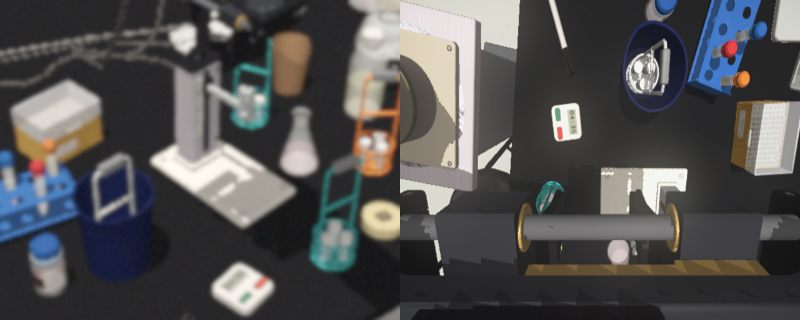

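The basket stands upright in the jug: its grip is at (0.520, 0.130, 0.179), against an expected height of about 0.181. Nothing else has moved and the gripper is clear.

```bash
python3 -c "
from bench import manip
print(manip.hand_in())"
```

```text
the job is handed in; nothing more can be done
None
```

I unhooked the steel basket from the scale and stood it upright in the dark blue jug. I then let go, moved the gripper clear and handed in at about 31 s.

- **Unhooking:** I lifted it slowly and felt the hook reach its stop at a tool height of about 219.4 mm. The load rose from 2.6 to 3.1 N there, and the wrist camera showed the hook stop following. I raised the bar 26.5 mm above the seat and only then drew it out. Sideways forces stayed at about 1 N or less throughout.
- **Placing:** I set it down until the floor took its weight; the push on the tool was briefly about 2.3 N before I opened the fingers.
- **Last checks:** The grip stands at (0.520, 0.130, 0.179) m, within about 2 mm of its expected height. Before the lowering, the camera estimates of the jug's position differed by about 3 mm. The jug, bottle, flask, timer and scale are where they were, within the cameras' accuracy.
- **Not confirmed, or off:** The networks missed the basket in the jug in both final pictures, and missed the jug and timer in the top view. I relied on the scene and wrist pictures for those. The tool was also tilted about 1.4° while it held the basket, and I could not correct that.

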